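Turn the washed sample tray over and clear the jars

TASK

The small blue tray was left upside down to drain. Hold the flat steel lifter by its orange handle, slide its blade under one notched end of the tray and tip the tray over so that it lies open side up, without pushing the tray about with the gripper's fingers, and lay the lifter back flat in the middle of its green mat. Once the tray is turned, drop every blue-capped jar into it and every red-capped jar into the yellow bin, and do not disturb the brown bottle, the white tip box or the tube rack.

Things in the scene. Friction and masses are not known exactly. Their poses are not given: they have to be found in the camera images.
- tray: blue plastic tray, 90 mm (x) x 76 mm (y) x 18 mm, 90 g, at first open side down on the bench, standing on its two long walls (14 mm high, at y = +-36 mm). Origin at the centre of the plane of these walls' rims; z points from the open side to the base: up while upside down, straight down when open side up (origin then 18 mm above the bench). Base and walls 4 mm thick.
- tray_floor (a point): centre of the floor of the tray's pocket (82 x 68 mm, 14 mm deep), at z = +14 mm in the tray's frame; 4 mm above the bench when the tray lies open side up
- tray_end (a point): middle of the slot under the tray's +x end: the two end walls (x = +-43 mm) are only 7 mm high, so while the tray is upside down there is a slot 7 mm high and 68 mm wide under each end; the -x end is the same and either may be used
- lifter: lifter, 120 g: flat steel blade 125 x 50 x 2 mm with an upright orange handle, a block 34 mm long (x), 14 mm thick (y), whose top is 50 mm above the blade's underside. Origin on the blade's underside below the middle of the handle; x runs along the blade to its front edge at x = +95 mm (rear edge at -30 mm), z up. Starts flat on its green mat.
- lifter_tip (a point): middle of the front edge of the lifter's blade, 95 mm ahead of the lifter's origin along its x, mid thickness
- lifter_mid (a point): middle of the lifter's blade, 32.5 mm ahead of the lifter's origin along its x
- mat: fixed green mat for the lifter, 150 x 80 x 3 mm thick (top 3 mm above the bench), origin at the centre of its underside, x along its length
- bin: fixed yellow open bin, 100 x 100 x 60 mm high, walls 4 mm; origin at the centre of its underside, at bench level
- blue1: square-section sample jar with a blue cap (to be loaded in the tray): 24 x 24 x 34 mm, white body 22 mm high, square blue cap 12 mm high of the same width; about 30 g. Origin at the centre of its underside, z up when it stands. May be absent (None).
- blue2: square-section sample jar with a blue cap (to be loaded in the tray): 24 x 24 x 34 mm, white body 22 mm high, square blue cap 12 mm high of the same width; about 30 g. Origin at the centre of its underside, z up when it stands. May be absent (None).
- blue3: square-section sample jar with a blue cap (to be loaded in the tray): 24 x 24 x 34 mm, white body 22 mm high, square blue cap 12 mm high of the same width; about 30 g. Origin at the centre of its underside, z up when it stands. May be absent (None).
- blue4: square-section sample jar with a blue cap (to be loaded in the tray): 24 x 24 x 34 mm, white body 22 mm high, square blue cap 12 mm high of the same width; about 30 g. Origin at the centre of its underside, z up when it stands. May be absent (None).
- red1: square-section sample jar with a red cap (to be discarded in the bin): 24 x 24 x 34 mm, white body 22 mm high, square red cap 12 mm high of the same width; about 30 g. Origin at the centre of its underside, z up when it stands. May be absent (None).
- red2: square-section sample jar with a red cap (to be discarded in the bin): 24 x 24 x 34 mm, white body 22 mm high, square red cap 12 mm high of the same width; about 30 g. Origin at the centre of its underside, z up when it stands. May be absent (None).
- reagent: bystander: brown bottle, 64 mm across, 130 mm high, origin under its centre; not to be disturbed
- tipbox: bystander: white box with a grey lid, 85 x 120 x 60 mm, origin under its centre; not to be disturbed
- rack: bystander: fixed orange tube rack, 60 x 160 mm, 80 mm high with its tubes, origin under its centre
Not all that is in view belongs to the job. There is more than one size of the lifter; the job needs the middle-sized.

How it is judged:
On the way, in this order (a step that is already met when the one before it is completed fails the run):
1. the lifter's blade holds one end of the tray tipped up (angle between tray's own z axis and vertical between 0.5 and 1.5 rad and contact force between lifter and tray above 0.05 N), for 0.1 s.
2. the tray lies open side up, at rest (angle between tray's own z axis and vertical above 3 rad and linear speed of tray below 0.03 m/s), for 0.3 s.
At the end, for the whole second after the job is handed in: The tray lies open side up (within 8 degrees of level); every blue-capped jar is inside its pocket and every red-capped jar inside the bin, all at rest; the lifter lies flat on its mat, its blade's middle within 45 mm of the mat's centre (all of step 2 and horizontal distance between lifter_mid and mat below 0.045 m and angle between lifter's own z axis and vertical below 0.12 rad and height (world z) of lifter below 0.012 m and x of blue1 in the frame of tray between -0.041 and 0.041 m and y of blue1 in the frame of tray between -0.034 and 0.034 m and z of blue1 in the frame of tray between -0.032 and 0.018 m and linear speed of each of blue1, blue2, blue3, blue4, red1, red2 below 0.03 m/s and x of blue2 in the frame of tray between -0.041 and 0.041 m and y of blue2 in the frame of tray between -0.034 and 0.034 m and z of blue2 in the frame of tray between -0.032 and 0.018 m and x of blue3 in the frame of tray between -0.041 and 0.041 m and y of blue3 in the frame of tray between -0.034 and 0.034 m and z of blue3 in the frame of tray between -0.032 and 0.018 m and x of blue4 in the frame of tray between -0.041 and 0.041 m and y of blue4 in the frame of tray between -0.034 and 0.034 m and z of blue4 in the frame of tray between -0.032 and 0.018 m and x of red1 in the frame of bin between -0.046 and 0.046 m and y of red1 in the frame of bin between -0.046 and 0.046 m and z of red1 in the frame of bin between -0.002 and 0.045 m and x of red2 in the frame of bin between -0.046 and 0.046 m and y of red2 in the frame of bin between -0.046 and 0.046 m and z of red2 in the frame of bin between -0.002 and 0.045 m); the robot touches nothing.
It fails at once if the brown bottle or the tip box is shifted by more than 30 mm (distance of any of reagent, tipbox from where it was at the start of the episode above 0.03 m).
It fails at once if the tube rack is pushed hard (over 15 N) (contact force between the arm and rack above 15 N).
It fails at once if the gripper's fingers push the tray with more than 5 N (contact force between the fingers and tray above 5 N).
Of blue1, blue2, blue3, blue4 only 3 to 4 are there at a start; the rules pass over those that are not, and their reading is None.
Of red1, red2 only 1 to 2 are there at a start; the rules pass over those that are not, and their reading is None.
At some moment in a run one of blue1, blue2, blue3, blue4, red1, red2 may be knocked a few centimetres aside while the robot is not near it.
Once in a run the grip may slacken for a moment while it holds something.
It also fails if it takes over 208 s, if anything falls off the work surface, if the arm or the gripper's body presses on something with over 40 N, if the wrist force passes 120 N, or if a joint passes its speed limit or range.

ROBOT

A 6-joint arm with a two-finger parallel gripper is mounted at the origin on the work surface. World frame = base frame: x ahead of the robot, y to its left, z up, the work surface at z = 0. Lengths are in m, angles in rad, forces in N, time in s.
With the tool pointing down it reaches from about 0.4 to 0.825 m from the base axis. Payload 7 kg.
Tool frame: the origin (TCP) lies on the mounting face of the last link; the fingertips stand arm.tcp_to_tips ahead of it and the grasp point (between the pads) lies 159 mm ahead of it (arm.tcp_to_tips is the distance from the TCP to the fingertips, in m); z points along the fingers, y is the direction in which the jaws open and shut (so a half turn about z gives the same grasp; the last joint's range is limited). The gripper opens to 88 mm and grips with 3 to 60 N. Pads are 19 mm wide; open, the fingers measure 130 mm over their backs; the gripper's body (78 mm by 193 mm) begins 47 mm behind the grasp point.
Start: joints at [-0.945, 0.359, 0.012, 0, -1.224, -0.288], TCP at [0.224, -0.637, 0.405] pointing down, gripper open.
Joint ranges: [-3.07, 3.07], [-1.43, 2.12], [-1.02, 1.25], [-3.03, 1.67], [-3.05, -0], [-3.03, 3.03]. Speed limits (rad/s): [2.39, 2.39, 3.01, 3.14, 3.14, 3.14].

INTERFACE

Orientations are given as [roll, pitch, yaw] about the fixed x, y, z axes, in that order (R = Rz(yaw) Ry(pitch) Rx(roll)).
In Python, from station import arm, cams, job_done, finder gives the robot as it stands.
- The arm moves only by the tool play_rows, never from a script. Its argument "targets" is a list that holds one entry, the list of rows, each a list of 4 numbers: the shift along the tool's x, y, z in m, then the turn about the tool's z in degrees. A call has 1 to 5 rows; each row is the pose to reach, as a shift and turn from the pose commanded when the call began, along the tool's axes at that moment; what a row does not reach only later rows make up. A row lasts 1/8 s, in which the tool goes at most 62.5 mm and 10.7 degrees, less where a joint would pass 70% of its speed; a pose out of reach is approached as far as the arm can. A call with a gripper value outside its range is refused whole. "grip" is the closure in counts, from 0 (fully open) to 255 (shut), set as the call begins (left out, the last holds). The fingers move at their own pace and stop on an object; "newtons" is the grip in N (left out, the last holds). Time passes only in rows, so rows that repeat a pose let the fingers close. It gives the time, the measured TCP pose, the force and the opening at its end, in the units of the state.
- arm.get_state(): the state, without advancing time (a new reading comes with each control period).
- cams.grab_frame(name): name is "scene" or "top" or "wrist"; returns (picture, depth): 400x640x3 uint8, red, green, blue; 400x640 float32, m along the optical axis (not along the pixel's ray), 0 where there is no reading.
- cams.camera_params(name): a dict with "intrinsics" (3x3 intrinsics, pixels), "position" and "attitude" of the camera in the world. Camera axes: x right, y down, z forward; pixel columns grow to the right and rows downward; lengths in m; the calibration is good to about 2 mm. A picture is of the moment at which its call begins: read the wrist's pose just before it. camera_params takes no time and is no camera call; for the wrist camera it gives the pose at the moment of the call.
- job_done(): hands the job in, once; it reports no verdict.
Trained networks look in the newest picture that a camera, given by its name, has taken for a name from the list of things; names that differ only in an ending like _2 or _b are one class to them, and where a whole thing is asked for, a point or a joint stands for the part that bears it (a point fixed in the world has none). Each returns a list of dicts, best first, with "score" (0 to 1); they miss things now and then, are a little off and sometimes report something else, mostly with a low value. They report only what shows in the picture. A call takes as long as a camera call. They do not tell look-alikes from the thing itself.
- finder.find_in(camera, query): "xyz" ([x, y, z] in m, in world coordinates, good to about 4 mm: the middle of the surface that is visible of it).
- finder.masks_of(camera, query): "mask" (400x640 bool, what is visible of it).
The state is a dict: "t": time; "q": joint angles; "qd": joint speeds; "joint_efforts": joint torques, N m; "eef_pos": TCP position; "ee_rot": TCP orientation; "force": force on the tool from outside, world axes, zero at the start; "moment": the same for the moment, N m; "width": finger opening in m.
Only numpy, scipy, OpenCV 4.12 (cv2) and the standard library are available. Lean on these libraries where they do the work, as an engineer would, in place of code of your own. Each camera call takes 0.05 s, during which the arm holds its last target. There are 200 camera calls.

## Working session

There is one attempt and no reset: what is moved stays moved. The work goes in short steps, Python scripts to look and compute and a tool call to move; the robot and the scene stay as the last step left them, time stands still between calls to the robot, and variables do not carry over. Pictures are saved under pics/ and viewed, about 12 in all and at most 16, crops included, and the job is handed in when it is done.

Besides the shell and the picture viewer there is one more tool, called after "Emit:" by a JSON object that holds its "api" and its "payload". play_rows: Moves the arm, as the interface text tells. Its arguments: {"type":"object","properties":{"targets":{"type":"array","items":{"type":"array","items":{"type":"array","items":{"type":"number"}}}},"grip":{"type":"number"},"newtons":{"type":"number"}},"required":["targets"]}

```bash
ls; mkdir -p pics
cat > h.py <<'E'
import numpy as np,cv2
from station import arm,cams,job_done,finder
def grab(n,save=None):
    p=cams.camera_params(n); im,d=cams.grab_frame(n)
    if save: cv2.imwrite('pics/'+save,im[:,:,::-1])
    return im,d,p
def rot(a):
    a=np.array(a,float)
    if a.shape==(3,3): return a
    from scipy.spatial.transform import Rotation as R
    return R.from_euler('xyz',a).as_matrix() if a.size==3 else R.from_quat(a).as_matrix()
def cloud(d,p):
    K=np.array(p['intrinsics']); v,u=np.mgrid[:d.shape[0],:d.shape[1]]
    c=np.stack([(u-K[0,2])/K[0,0]*d,(v-K[1,2])/K[1,1]*d,d],-1)
    return c@rot(p['attitude']).T+np.array(p['position'])
E
python3 - <<'E'
from h import *
s=arm.get_state(); print(s, arm.tcp_to_tips)
for n in ['scene','top','wrist']:
    im,d,p=grab(n,n+'0.png'); print(n,p)
a=cv2.imread('pics/scene0.png');b=cv2.imread('pics/top0.png')
for q in ['tray','lifter','mat','bin','blue1','red1','reagent','tipbox','rack']:
    for c in ['top']:
        print(q,[(np.round(r['xyz'],3).tolist(),round(r['score'],2)) for r in finder.find_in(c,q)])
E
```

```text
pics
{'t': 0.0, 'q': array([-9.44888804e-01,  3.59391531e-01,  1.10662731e-02, -3.36185961e-04,
       -1.22411089e+00, -2.88058364e-01]), 'qd': array([-3.67521148e-04, -2.78689136e-05,  1.71684006e-03,  7.78678132e-05,
       -1.18104706e-03,  1.00568012e-03]), 'joint_efforts': array([ 2.95079924e-03, -5.82727003e+01,  2.93050271e+01,  6.99695706e+00,
        6.76034237e-03, -1.33993481e-04]), 'eef_pos': array([ 0.22364114, -0.63667063,  0.40372518]), 'ee_rot': array([ 3.13993061e+00, -1.62886412e-04, -2.80385785e+00]), 'force': array([-0.86627482,  0.37396981,  0.68119173]), 'moment': array([ 0.04154237,  0.07377684, -0.03375409]), 'width': 0.0874918520922697} 0.1781
scene {'intrinsics': array([[462.01739264,   0.        , 316.89336304],
       [  0.        , 462.01739264, 195.75319372],
       [  0.        ,   0.        ,   1.        ]]), 'position': array([ 0.99196099, -0.48827482,  0.89137165]), 'attitude': array([-2.41834649,  0.0079805 ,  0.72914206])}
top {'intrinsics': array([[384.92780128,   0.        , 316.26515617],
       [  0.        , 384.92780128, 198.70446741],
     
[... 328 characters left out ...]
        ]]), 'position': array([ 0.15400655, -0.66207213,  0.3839008 ]), 'attitude': array([ 2.86561657e+00, -9.93769084e-04,  1.90861688e+00])}
tray [([0.503, -0.02, 0.019], 0.78)]
lifter [([0.384, 0.456, -0.003], 0.93), ([0.468, 0.322, 0.005], 0.82), ([0.249, 0.34, -0.0], 0.67), ([0.427, -0.238, 0.033], 0.2)]
mat [([0.505, -0.021, 0.02], 0.59)]
bin [([0.615, 0.265, 0.002], 0.71), ([0.503, -0.024, 0.017], 0.68)]
blue1 [([0.595, -0.231, 0.032], 0.59), ([0.598, -0.326, 0.032], 0.47), ([0.508, -0.231, 0.037], 0.42)]
red1 [([0.428, -0.239, 0.034], 0.54)]
reagent [([0.73, 0.226, 0.088], 0.9)]
tipbox [([0.747, -0.167, 0.061], 0.98), ([0.45, 0.35, 0.004], 0.71)]
rack [([0.776, 0.04, 0.046], 0.88)]
```

View pics/top0.png

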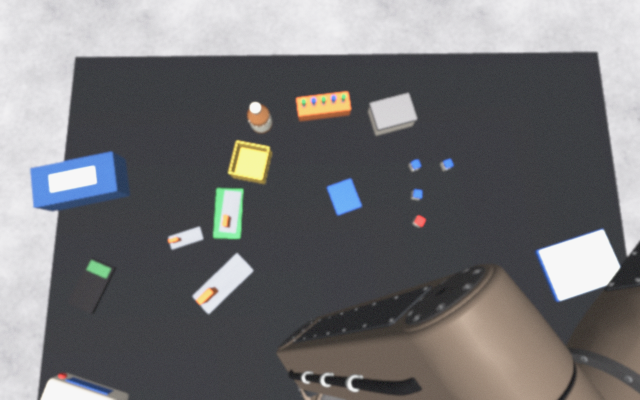

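View pics/scene0.png

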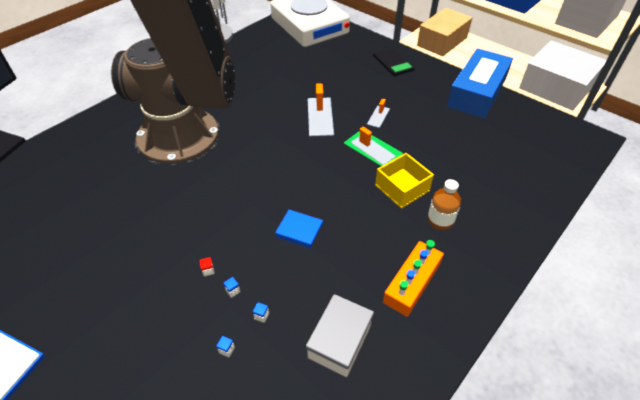

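The top view shows the mid-size lifter on the mat at (228,212), the tray at (344,197), and the bin at (250,162). It also shows three blue jars at (414,165), (447,164) and (417,195), and one red jar at (419,221). The scene view agrees. Next I'll measure the geometry from depth.

```bash
cat >> h.py <<'E'
def rect(P,m):
    q=P[m][:,:2]; r=cv2.minAreaRect((q*1000).astype(np.float32))
    return np.round(cv2.boxPoints(r)).tolist(),np.round(r[0]),np.round(r[1]),round(r[2],1)
E
python3 - <<'E'
from h import *
im,d,p=grab('top'); P=cloud(d,p); h=cv2.cvtColor(im,cv2.COLOR_RGB2HSV)
H,S,V=[h[...,i].astype(int) for i in range(3)]
near=lambda x,y,r:(np.hypot(P[...,0]-x,P[...,1]-y)<r)&(d>0)
blue=(H>100)&(H<125)&(S>120)&(V>80)
print('tray',rect(P,near(.503,-.02,.08)&blue&(P[...,2]>.01)), np.median(P[...,2][near(.503,-.02,.03)]))
green=(H>45)&(H<80)&(S>100)
print('mat',rect(P,near(.468,.322,.11)&green))
orange=(H<18)&(S>130)&(V>120)
print('handle',rect(P,near(.468,.322,.1)&orange), np.percentile(P[...,2][near(.468,.322,.1)&orange],90))
steel=near(.468,.322,.11)&~green&~orange&(V>120); print('blade',rect(P,steel))
yel=(H>20)&(H<35)&(S>130); print('bin',rect(P,near(.6,.265,.1)&yel&(P[...,2]>.045)))
n,l,st,c=cv2.connectedComponentsWithStats((blue&near(.55,-.27,.14)).astype(np.uint8))
for i in range(1,n):
    if st[i,4]>10: print('b',c[i],rect(P,(l==i)&(P[...,2]>.028)))
red=((H<6)|(H>174))&(S>120)&near(.43,-.24,.05); print('r',rect(P,red&(P[...,2]>.028)))
print('bench z',np.median(P[...,2][near(.4,0,.04)]))
E
```

```text
tray ([[450.0, 1.0], [476.0, -71.0], [561.0, -41.0], [535.0, 31.0]], array([506., -20.]), array([90., 77.]), 19.7) 0.01865321603452519
mat ([[383.0, 289.0], [537.0, 285.0], [539.0, 370.0], [385.0, 375.0]], array([461., 330.]), array([ 85., 154.]), 88.4)
handle ([[417.0, 320.0], [441.0, 318.0], [442.0, 320.0], [418.0, 322.0]], array([430., 320.]), array([ 3., 24.]), 84.7) 0.055017125811148614
blade ([[366.0, 298.0], [559.0, 248.0], [592.0, 376.0], [400.0, 426.0]], array([479., 337.]), array([133., 199.]), 75.3)
bin ([[550.0, 219.0], [649.0, 200.0], [669.0, 299.0], [570.0, 319.0]], array([609., 259.]), array([101., 101.]), 78.8)
b [415.88311688 163.18181818] ([[584.0, -228.0], [593.0, -251.0], [615.0, -242.0], [606.0, -219.0]], array([ 599., -235.]), array([23., 24.]), 21.2)
b [448.18421053 162.56578947] ([[585.0, -324.0], [593.0, -346.0], [615.0, -338.0], [607.0, -316.0]], array([ 600., -331.]), array([23., 24.]), 19.6)
b [417.9382716 193.       ] ([[497.0, -245.0], [522.0, -247.0], [523.0, -224.0], [499.0, -223.0]], array([ 510., -235.]), array([22., 24.]), 86.9)
r ([[413.0, -242.0], [434.0, -254.0], [445.0, -233.0], [424.0, -222.0]], array([ 429., -238.]), array([23., 24.]), 62.0)
bench z 0.00034433825363233694
```

```bash
cat >> h.py <<'E'
def plan(wps,start=None):
    """wps: list of (x,y,z_tcp,yaw_deg); prints tool-frame rows, each from the previous waypoint"""
    if start is None:
        s=arm.get_state(); start=[*s['eef_pos'],np.degrees(s['ee_rot'][2])]; print('at',np.round(start,4))
    for w in wps:
        y=np.radians(start[3]); dx,dy,dz=np.array(w[:3])-start[:3]
        t=-((w[3]-start[3]+180)%360-180)
        print([round(v,4) for v in (dx*np.cos(y)+dy*np.sin(y),dx*np.sin(y)-dy*np.cos(y),-dz)]+[round(t,1)]); start=w
E
python3 -c "
from h import *
plan([(.42,-.42,.38,-120),(.52,-.15,.36,-70),(.50,.10,.35,-20),(.40,.30,.33,0)])"
```

```text
at [   0.2237   -0.6368    0.4047 -160.6441]
[np.float64(-0.2571), np.float64(0.1395), np.float64(0.0247), np.float64(-40.6)]
[np.float64(-0.2838), np.float64(0.0484), np.float64(0.02), -50]
[np.float64(-0.2418), np.float64(-0.0667), np.float64(0.01), -50]
[np.float64(-0.1624), np.float64(-0.1537), np.float64(0.02), -20]
```

Emit:
{"api": "play_rows", "payload": {"targets": [[[-0.257, 0.14, 0.025, -40.6], [-0.257, 0.14, 0.025, -40.6], [-0.257, 0.14, 0.025, -40.6], [-0.257, 0.14, 0.025, -40.6], [-0.257, 0.14, 0.025, -40.6]]]}}

```text
t: 1.27
eef_pos: [0.4212, -0.4176, 0.3798]
ee_rot: [-3.141, 0.0, -2.092]
force: [-0.1, -0.9, -0.0]
width: 0.088
```

Emit:
{"api": "play_rows", "payload": {"targets": [[[-0.284, 0.048, 0.02, -50], [-0.284, 0.048, 0.02, -50], [-0.284, 0.048, 0.02, -50], [-0.284, 0.048, 0.02, -50], [-0.284, 0.048, 0.02, -50]]]}}

```text
t: 1.9
eef_pos: [0.521, -0.1472, 0.3599]
ee_rot: [-3.141, -0.0, -1.216]
force: [0.2, -0.7, -0.5]
width: 0.0875
```

Emit:
{"api": "play_rows", "payload": {"targets": [[[-0.242, -0.067, 0.01, -50], [-0.242, -0.067, 0.01, -50], [-0.242, -0.067, 0.01, -50], [-0.242, -0.067, 0.01, -50], [-0.242, -0.067, 0.01, -50]]]}}

```text
t: 2.52
eef_pos: [0.5005, 0.1044, 0.3498]
ee_rot: [-3.141, -0.001, -0.34]
force: [0.1, -0.1, 1.8]
width: 0.088
```

Emit:
{"api": "play_rows", "payload": {"targets": [[[-0.162, -0.154, 0.02, -20], [-0.162, -0.154, 0.02, -20], [-0.162, -0.154, 0.02, -20], [-0.162, -0.154, 0.02, -20], [-0.162, -0.154, 0.02, -20]]]}}

```text
t: 3.15
eef_pos: [0.4004, 0.3029, 0.3296]
ee_rot: [-3.141, -0.0, 0.003]
force: [-0.6, -0.6, -0.2]
width: 0.0875
```

Run:
```python
from h import *
s=arm.get_state();print(s['t'],s['eef_pos'],s['ee_rot'],s['force'])
im,d,p=grab('wrist','w1.png'); P=cloud(d,p); h=cv2.cvtColor(im,cv2.COLOR_RGB2HSV)
H,S,V=[h[...,i].astype(int) for i in range(3)]
near=lambda x,y,r:(np.hypot(P[...,0]-x,P[...,1]-y)<r)&(d>0)
orange=(H<18)&(S>130)&(V>80)&near(.43,.32,.06)
print('handle',rect(P,orange&(P[...,2]>.045)),np.percentile(P[...,2][orange],95))
```

```text
3.15 [0.40037445 0.30289382 0.32962443] [-3.14135249e+00 -1.62157148e-04  2.72921659e-03] [-0.63317662 -0.61298776 -0.1723648 ]
handle ([[413.0, 277.0], [443.0, 274.0], [451.0, 349.0], [421.0, 352.0]], array([432., 313.]), array([75., 30.]), 83.8) 0.23755310469125565
```

View pics/w1.png

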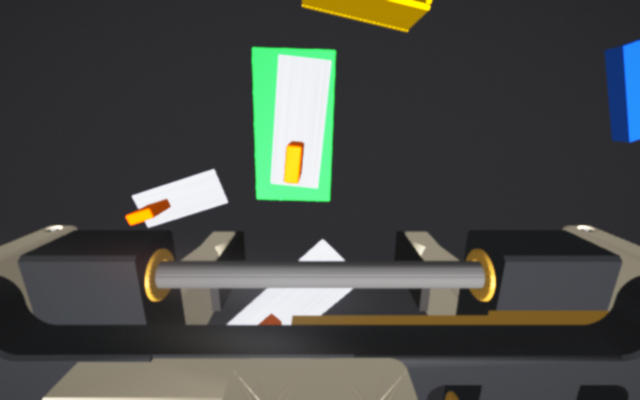

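The wrist view shows the mat and lifter, with the handle at (293,163) and the blade pointing away from the robot, slightly to the right. I'll measure it precisely.

Run:
```python
from h import *
im,d,p=grab('wrist'); P=cloud(d,p); h=cv2.cvtColor(im,cv2.COLOR_RGB2HSV)
H,S,V=[h[...,i].astype(int) for i in range(3)]
v,u=np.mgrid[:400,:640]; roi=(u>245)&(u<345)&(v>40)&(v<205)&(d>0)
orange=(H<20)&(S>130)&(V>80)&roi
print('handle',rect(P,orange&(P[...,2]>.04)),np.percentile(P[...,2][orange],95))
steel=(S<70)&(V>110)&roi&(P[...,2]<.015); n,l,st,c=cv2.connectedComponentsWithStats(steel.astype(np.uint8)); k=1+st[1:,4].argmax()
print('blade',rect(P,l==k),np.median(P[...,2][l==k]))
g=(H>45)&(H<80)&(S>100)&roi; print('mat',rect(P,g))
```

```text
handle ([[418.0, 321.0], [448.0, 317.0], [449.0, 331.0], [420.0, 334.0]], array([434., 326.]), array([13., 30.]), 83.8) 0.05268389909704744
blade ([[398.0, 304.0], [524.0, 291.0], [529.0, 342.0], [403.0, 355.0]], array([464., 323.]), array([ 51., 127.]), 84.1) 0.00497263324192132
mat ([[381.0, 289.0], [535.0, 285.0], [537.0, 369.0], [384.0, 373.0]], array([459., 329.]), array([ 83., 154.]), 88.5)
```

```bash
python3 -c "
from h import *
plan([(.433,.326,.25,-6),(.433,.326,.19,-6)])"
```

```text
at [0.4012 0.301  0.3297 0.0259]
[np.float64(0.0318), np.float64(-0.025), np.float64(0.0797), np.float64(6.0)]
[np.float64(0.0), np.float64(-0.0), np.float64(0.06), 0]
```

Emit:
{"api": "play_rows", "payload": {"targets": [[[0.032, -0.025, 0.08, 6], [0.032, -0.025, 0.08, 6], [0.032, -0.025, 0.08, 6], [0.032, -0.025, 0.08, 6]]]}}

```text
t: 3.75
eef_pos: [0.4338, 0.3252, 0.2506]
ee_rot: [-3.141, -0.0, -0.106]
force: [-0.0, 0.2, -0.6]
width: 0.0875
```

Emit:
{"api": "play_rows", "payload": {"targets": [[[0, 0, 0.03, 0], [0, 0, 0.06, 0], [0, 0, 0.06, 0], [0, 0, 0.06, 0]]]}}

```text
t: 4.25
eef_pos: [0.4338, 0.3262, 0.1915]
ee_rot: [-3.14, -0.001, -0.105]
force: [0.4, -0.1, 0.1]
width: 0.0875
```

Emit:
{"api": "play_rows", "payload": {"targets": [[[0, 0, 0, 0], [0, 0, 0, 0], [0, 0, 0, 0], [0, 0, 0, 0], [0, 0, 0, 0]]], "grip": 255, "newtons": 45}}

```text
t: 4.88
eef_pos: [0.4334, 0.3258, 0.1896]
ee_rot: [3.142, 0.0, -0.106]
force: [0.4, 0.4, 0.0]
width: 0.0432
```

Emit:
{"api": "play_rows", "payload": {"targets": [[[0, 0, 0, 0], [0, 0, 0, 0], [0, 0, 0, 0]]]}}

```text
t: 5.25
eef_pos: [0.4334, 0.3259, 0.1896]
ee_rot: [-3.142, -0.0, -0.105]
force: [-0.6, -1.1, -0.7]
width: 0.0141
```

Emit:
{"api": "play_rows", "payload": {"targets": [[[0, 0, -0.02, 0], [0, 0, -0.05, 0], [0, 0, -0.08, 0], [0, 0, -0.08, 0]]]}}

```text
t: 5.75
eef_pos: [0.4339, 0.3264, 0.2719]
ee_rot: [-3.138, -0.002, -0.105]
force: [-0.7, -0.1, -1.7]
width: 0.0138
```

```bash
cat >> h.py <<'E'
def lifter(save=None):
    s=arm.get_state(); im,d,p=grab('wrist',save); P=cloud(d,p); h=cv2.cvtColor(im,cv2.COLOR_RGB2HSV)
    S,V=h[...,1].astype(int),h[...,2].astype(int)
    z0=s['eef_pos'][2]-.178-.009
    m=(S<70)&(V>90)&(d>0)&(abs(P[...,2]-z0)<.025)&(np.hypot(P[...,0]-s['eef_pos'][0],P[...,1]-s['eef_pos'][1])<.13)
    n,l,st,c=cv2.connectedComponentsWithStats(m.astype(np.uint8)); k=1+st[1:,4].argmax(); m=l==k
    A=np.c_[P[m][:,:2],np.ones(m.sum())]; co=np.linalg.lstsq(A,P[m][:,2],rcond=None)[0]
    print('lifter',rect(P,m),'z slope',np.round(co[:2],3),'zmed',np.median(P[m][:,2]),'tcp',np.round(s['eef_pos'],4),np.round(s['ee_rot'],3),'w',s['width'],'F',np.round(s['force'],1),'t',s['t'])
    return P,m
E
python3 -c "
from h import *
P,m=lifter('w2.png')
plan([(.433,.326,.32,10),(.36,.1,.32,20)])"
```

```text
lifter ([[438.0, 300.0], [525.0, 292.0], [530.0, 342.0], [443.0, 350.0]], array([484., 321.]), array([50., 87.]), 84.2) z slope [-0.019  0.005] zmed 0.08738966206680304 tcp [0.4339 0.3264 0.2719] [-3.138e+00 -2.000e-03 -1.050e-01] w 0.01378478850391377 F [-0.7 -0.1 -1.7] t 5.75
at [ 0.4334  0.3259  0.2704 -6.0529]
[np.float64(-0.0004), np.float64(-0.0001), np.float64(-0.0496), np.float64(-16.1)]
[np.float64(-0.1111), np.float64(0.2099), np.float64(-0.0), -10]
```

View pics/w2.png

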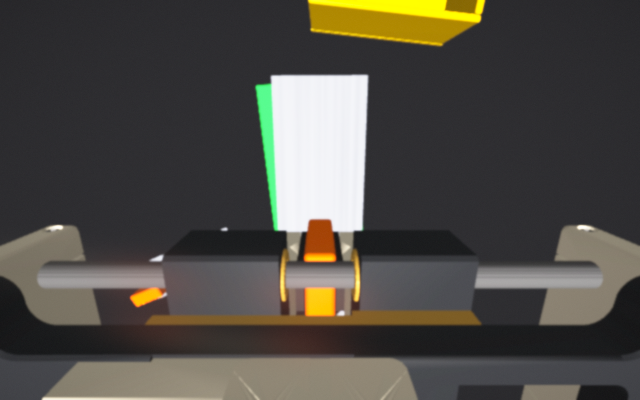

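Lifter is held level: the blade's front edge is 94 mm ahead of the TCP, and its underside is about 0.187 below it. I'll test the reach on the robot side of the tray.

```bash
python3 -c "
from h import *
plan([(.44,.15,.29,8),(.39,-.06,.28,19.5),(.36,-.072,.26,19.5)])"
```

```text
at [ 0.4334  0.3259  0.2704 -6.0529]
[np.float64(0.0251), np.float64(0.1742), np.float64(-0.0196), np.float64(-14.1)]
[np.float64(-0.0787), np.float64(0.201), np.float64(0.01), -11.5]
[np.float64(-0.0323), np.float64(0.0013), np.float64(0.02), -0.0]
```

Emit:
{"api": "play_rows", "payload": {"targets": [[[0.006, 0.043, -0.02, -3.5], [0.012, 0.087, -0.02, -7], [0.018, 0.13, -0.02, -10.5], [0.025, 0.174, -0.02, -14], [0.025, 0.174, -0.02, -14]]]}}

```text
t: 6.42
eef_pos: [0.4391, 0.1474, 0.2885]
ee_rot: [3.14, 0.003, 0.136]
force: [0.4, 1.3, -1.6]
width: 0.0135
```

Emit:
{"api": "play_rows", "payload": {"targets": [[[-0.02, 0.05, 0.005, -3], [-0.04, 0.1, 0.01, -6], [-0.06, 0.15, 0.01, -9], [-0.079, 0.201, 0.01, -11.5], [-0.079, 0.201, 0.01, -11.5]]]}}

```text
t: 7.05
eef_pos: [0.3881, -0.0622, 0.2788]
ee_rot: [-3.141, 0.002, 0.335]
force: [1.0, 0.6, -0.7]
width: 0.0136
```

Emit:
{"api": "play_rows", "payload": {"targets": [[[-0.016, 0, 0.01, 0], [-0.032, 0.001, 0.02, 0], [-0.032, 0.001, 0.02, 0], [-0.032, 0.001, 0.02, 0]]]}}

```text
t: 7.55
eef_pos: [0.3607, -0.0707, 0.2599]
ee_rot: [3.141, -0.001, 0.34]
force: [0.3, 0.8, -2.2]
width: 0.0138
```

```bash
python3 -c "
from h import *
s=arm.get_state(); print(s['q'])
P,m=lifter('w3.png')
im,d,p=grab('wrist'); P=cloud(d,p); h=cv2.cvtColor(im,cv2.COLOR_RGB2HSV); H,S,V=[h[...,i].astype(int) for i in range(3)]
b=(H>100)&(H<125)&(S>120)&(V>60)&(np.hypot(P[...,0]-.506,P[...,1]+.02)<.08)&(P[...,2]>.012)
print(rect(P,b),np.median(P[...,2][b]))
im,d,p=grab('top'); P=cloud(d,p); h=cv2.cvtColor(im,cv2.COLOR_RGB2HSV); H,S,V=[h[...,i].astype(int) for i in range(3)]
b=(H>100)&(H<125)&(S>120)&(V>60)&(np.hypot(P[...,0]-.506,P[...,1]+.02)<.08)&(P[...,2]>.012)
print(rect(P,b))
"
```

```text
[ 3.55560497e-01 -1.95789587e-03 -8.27200018e-01  4.11562089e-04
 -7.44995461e-01  1.55530389e+00]
lifter ([[358.0, -46.0], [375.0, -93.0], [457.0, -64.0], [440.0, -17.0]], array([408., -55.]), array([87., 50.]), 19.7) z slope [-0.02  -0.007] zmed 0.07538367728589702 tcp [ 0.3607 -0.0707  0.2599] [ 3.141e+00 -1.000e-03  3.400e-01] w 0.013755364536992552 F [ 0.3  0.8 -2.2] t 7.55
([[449.0, 1.0], [475.0, -71.0], [512.0, -58.0], [486.0, 14.0]], array([480., -29.]), array([39., 76.]), 19.9) 0.017964299688734753
([[450.0, 1.0], [476.0, -72.0], [561.0, -41.0], [535.0, 31.0]], array([506., -20.]), array([90., 77.]), 19.8)
```

Emit:
{"api": "play_rows", "payload": {"targets": [[[0, 0, 0.03, 0], [0, 0, 0.055, 0], [0, 0, 0.065, 0], [0, 0, 0.07, 0], [0, 0, 0.07, 0]]]}}

```text
t: 8.32
eef_pos: [0.36, -0.0713, 0.1899]
ee_rot: [3.142, -0.0, 0.34]
force: [-0.2, -0.0, -1.1]
width: 0.0139
```

```bash
python3 -c "
from h import *
s=arm.get_state(); print(s['q'])
P,m=lifter('w4.png')
"
```

```text
[ 3.54316032e-01  1.43640516e-01 -9.16195841e-01  1.57292092e-04
 -5.10736868e-01  1.55602535e+00]
lifter ([[357.0, -45.0], [374.0, -95.0], [458.0, -66.0], [440.0, -15.0]], array([407., -55.]), array([89., 53.]), 19.6) z slope [-0.022 -0.007] zmed 0.005347486488345196 tcp [ 0.36   -0.0713  0.1899] [ 3.142 -0.     0.34 ] w 0.01390026774810181 F [-0.2 -0.  -1.1] t 8.325
```

View pics/w4.png

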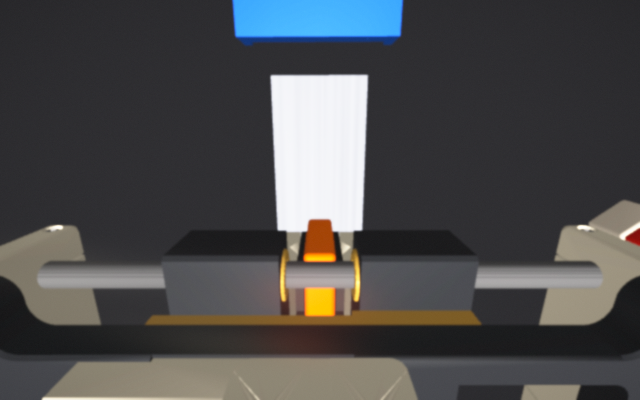

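The view is well centred: the blade's front edge is at (319,75) and the notched end spans (245–400,40). Next I insert it slowly.

Emit:
{"api": "play_rows", "payload": {"targets": [[[0.008, 0, 0, 0], [0.016, 0, 0, 0], [0.024, 0, 0, 0], [0.032, 0, 0, 0], [0.04, 0, 0, 0]]]}}

```text
t: 9.0
eef_pos: [0.398, -0.058, 0.1896]
ee_rot: [3.142, 0.0, 0.339]
force: [-0.2, 0.4, -1.0]
width: 0.0138
```

Emit:
{"api": "play_rows", "payload": {"targets": [[[0, 0, 0, 0]]]}}

```text
t: 9.12
eef_pos: [0.398, -0.0579, 0.1896]
ee_rot: [3.142, -0.0, 0.34]
force: [-0.6, 0.2, -1.5]
width: 0.0136
```

```bash
cat >> h.py <<'E'
def tray(save=None,cam='top',c=(.52,-.015),r=.14):
    im,d,p=grab(cam,save); P=cloud(d,p); h=cv2.cvtColor(im,cv2.COLOR_RGB2HSV); H,S,V=[h[...,i].astype(int) for i in range(3)]
    b=(H>100)&(H<125)&(S>120)&(V>60)&(np.hypot(P[...,0]-c[0],P[...,1]-c[1])<r)&(d>0)
    print('tray',rect(P,b),'z',np.round(np.percentile(P[...,2][b],[2,50,98]),3),b.sum()); return im,P,b
E
python3 -c "
from h import *
s=arm.get_state();print(s['eef_pos'],s['force'])
tray()"
```

```text
[ 0.39803451 -0.05788491  0.18959153] [-0.56161908  0.20974893 -1.51148561]
tray ([[415.0, 24.0], [422.0, -68.0], [566.0, -57.0], [559.0, 35.0]], array([490., -17.]), array([145.,  92.]), 4.6) z [-0.001  0.018  0.4  ] 611
```

Emit:
{"api": "play_rows", "payload": {"targets": [[[0.001, 0, -0.008, 0], [0.003, 0, -0.016, 0], [0.005, 0, -0.025, 0], [0.009, 0, -0.033, 0], [0.013, 0, -0.041, 0]]]}}

```text
t: 9.8
eef_pos: [0.41, -0.0537, 0.2314]
ee_rot: [-3.142, -0.001, 0.34]
force: [0.5, 0.4, -2.8]
width: 0.0142
```

```bash
python3 -c "
from h import *
s=arm.get_state();print(s['eef_pos'],s['force'])
im,d,p=grab('scene'); im=im[130:330,180:480]; cv2.imwrite('pics/s1.png',cv2.resize(im,None,fx=2.5,fy=2.5)[:,:,::-1])"
```

```text
[ 0.40998449 -0.05367886  0.23140513] [ 0.48540812  0.35990497 -2.84930522]
```

View pics/s1.png

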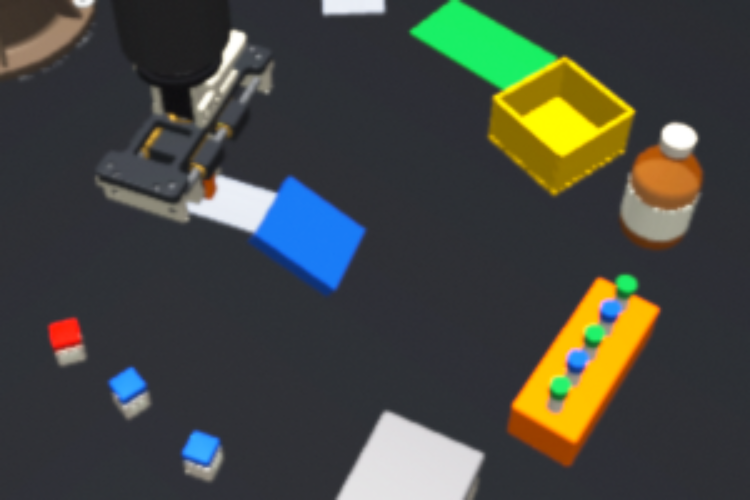

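The tray is tilting as planned, to about 30°. I'll continue along the arc slowly.

Emit:
{"api": "play_rows", "payload": {"targets": [[[0.005, 0, -0.009, 0], [0.01, 0, -0.017, 0], [0.016, 0, -0.024, 0], [0.024, 0, -0.03, 0], [0.034, 0, -0.035, 0]]]}}

```text
t: 10.48
eef_pos: [0.4424, -0.0423, 0.2661]
ee_rot: [3.142, -0.0, 0.34]
force: [0.5, 0.2, -1.3]
width: 0.014
```

```bash
python3 -c "
from h import *
s=arm.get_state();print(s['eef_pos'],s['force'])
im,d,p=grab('scene'); im=im[130:330,180:480]; cv2.imwrite('pics/s2.png',cv2.resize(im,None,fx=2.5,fy=2.5)[:,:,::-1])"
```

```text
[ 0.44235846 -0.04225954  0.26609519] [ 0.53003047  0.22244881 -1.29190742]
```

View pics/s2.png

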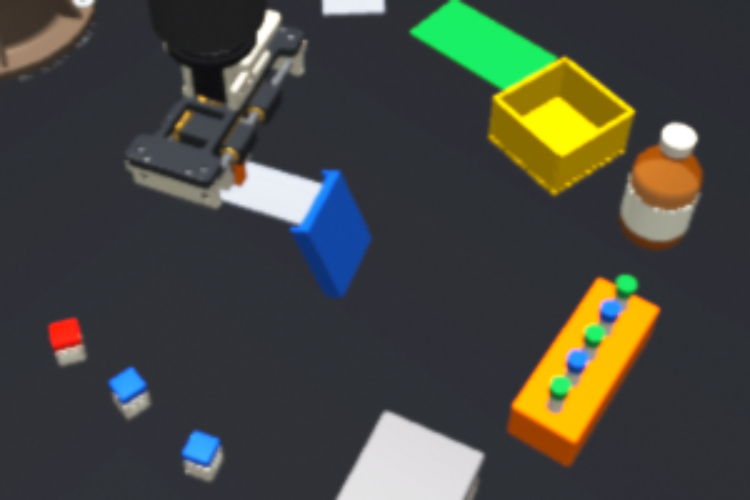

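Emit:
{"api": "play_rows", "payload": {"targets": [[[0.007, 0, -0.002, 0], [0.014, 0, -0.003, 0], [0.021, 0, -0.004, 0], [0.028, 0, -0.004, 0], [0.035, 0, -0.004, 0]]]}}

```text
t: 11.15
eef_pos: [0.4751, -0.0307, 0.2696]
ee_rot: [-3.142, 0.0, 0.34]
force: [0.0, -0.1, -1.4]
width: 0.0135
```

Emit:
{"api": "play_rows", "payload": {"targets": [[[0.006, 0, 0, 0], [0.012, 0, 0, 0], [0.018, 0, 0, 0], [0.024, 0, 0, 0], [0.03, 0, 0, 0]]]}}

```text
t: 11.78
eef_pos: [0.5034, -0.0207, 0.2697]
ee_rot: [3.142, 0.0, 0.34]
force: [0.3, 0.3, -0.5]
width: 0.0136
```

Emit:
{"api": "play_rows", "payload": {"targets": [[[0, 0, 0, 0], [0, 0, 0, 0], [0, 0, 0, 0], [0, 0, 0, 0]]]}}

```text
t: 12.28
eef_pos: [0.5029, -0.0209, 0.2697]
ee_rot: [-3.142, -0.0, 0.34]
force: [-0.4, 0.1, -0.6]
width: 0.0135
```

```bash
python3 -c "
from h import *
s=arm.get_state();print(s['eef_pos'],s['force'])
im,d,p=grab('scene'); im=im[130:370,180:480]; cv2.imwrite('pics/s3.png',cv2.resize(im,None,fx=2.5,fy=2.5)[:,:,::-1])
tray(c=(.608,.016),r=.08)"
```

```text
[ 0.50288571 -0.02088601  0.26972747] [-0.35533673  0.0703572  -0.60268594]Traceback (most recent call last):
  File "<string>", line 5, in <module>
    tray(c=(.608,.016),r=.08)
    ~~~~^^^^^^^^^^^^^^^^^^^^^
  File "h.py", line 39, in tray
    print('tray',rect(P,b),'z',np.round(np.percentile(P[...,2][b],[2,50,98]),3),b.sum()); return im,P,b
                                        ~~~~~~~~~~~~~^^^^^^^^^^^^^^^^^^^^^^^
    return _quantile_unchecked(
        a, q, axis, out, overwrite_input, method, keepdims, weights)
    return _ureduce(a,
                    func=_quantile_ureduce_func,
    ...<5 lines>...
                    overwrite_input=overwrite_input,
                    method=method)
    r = func(a, **kwargs)
    result = _quantile(arr,
                       quantiles=q,
    ...<2 lines>...
                       out=out,
                       weights=wgt)
    slices_having_nans = np.isnan(arr[-1, ...])
                                  ~~~^^^^^^^^^
IndexError: index -1 is out of bounds for axis 0 with size 0
```

View pics/s3.png

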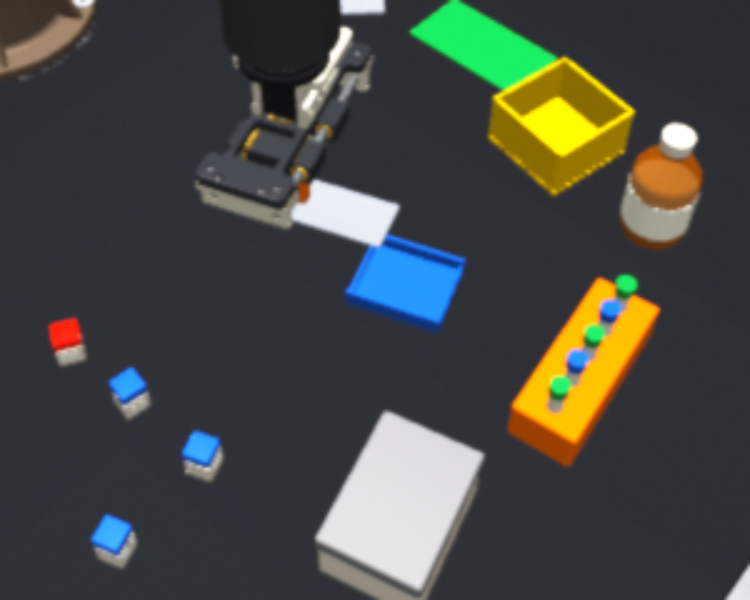

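The tray lies open side up. I'll take the lifter back over its mat.

```bash
python3 -c "
from h import *
plan([(.44,-.043,.28,19.5),(.44,.15,.29,8),(.427,.330,.27,-1.5)])"
```

```text
at [ 0.5029 -0.0209  0.2697 19.4537]
[np.float64(-0.0667), np.float64(-0.0001), np.float64(-0.0103), np.float64(-0.0)]
[np.float64(0.0644), np.float64(-0.1819), np.float64(-0.01), 11.5]
[np.float64(0.0122), np.float64(-0.1801), np.float64(0.02), 9.5]
```

Emit:
{"api": "play_rows", "payload": {"targets": [[[-0.033, 0, -0.005, 0], [-0.067, 0, -0.01, 0], [-0.067, 0, -0.01, 0]]]}}

```text
t: 12.75
eef_pos: [0.4379, -0.0439, 0.28]
ee_rot: [-3.141, -0.0, 0.339]
force: [0.7, 0.6, -0.8]
width: 0.0135
```

Emit:
{"api": "play_rows", "payload": {"targets": [[[0.016, -0.045, -0.01, 3], [0.032, -0.09, -0.01, 6], [0.048, -0.135, -0.01, 9], [0.064, -0.182, -0.01, 11.5], [0.064, -0.182, -0.01, 11.5]]]}}

```text
t: 13.38
eef_pos: [0.4403, 0.1531, 0.2899]
ee_rot: [-3.141, -0.001, 0.142]
force: [-0.5, 0.1, -1.0]
width: 0.0139
```

Emit:
{"api": "play_rows", "payload": {"targets": [[[0.003, -0.045, 0, 2.5], [0.006, -0.09, 0.01, 5], [0.009, -0.135, 0.02, 7.5], [0.012, -0.18, 0.02, 9.5], [0.012, -0.18, 0.02, 9.5]]]}}

```text
t: 14.0
eef_pos: [0.4269, 0.3324, 0.2692]
ee_rot: [-3.141, -0.001, -0.025]
force: [0.8, -1.0, -1.2]
width: 0.0138
```

```bash
python3 -c "
from h import *
lifter()
plan([(.427,.330,.191,-1.5)])"
```

```text
lifter ([[433.0, 306.0], [520.0, 304.0], [521.0, 355.0], [434.0, 356.0]], array([477., 330.]), array([50., 87.]), 88.9) z slope [-0.021  0.   ] zmed 0.08467360614338437 tcp [0.4269 0.3324 0.2692] [-3.141e+00 -1.000e-03 -2.500e-02] w 0.013800737881930336 F [ 0.8 -1.  -1.2] t 14.0
at [ 0.4267  0.3307  0.2691 -1.4517]
[np.float64(0.0003), np.float64(0.0007), np.float64(0.0781), np.float64(0.0)]
```

Emit:
{"api": "play_rows", "payload": {"targets": [[[0, 0, 0.03, 0], [0, 0, 0.055, 0], [0, 0, 0.07, 0], [0, 0, 0.0775, 0], [0, 0, 0.0775, 0]]]}}

```text
t: 14.68
eef_pos: [0.4267, 0.3295, 0.1921]
ee_rot: [3.141, 0.0, -0.027]
force: [-0.4, 0.3, -1.8]
width: 0.0139
```

Emit:
{"api": "play_rows", "payload": {"targets": [[[0, 0, 0, 0], [0, 0, 0, 0], [0, 0, 0, 0], [0, 0, 0, 0], [0, 0, 0, 0]]], "grip": 0}}

```text
t: 15.3
eef_pos: [0.4265, 0.3297, 0.1922]
ee_rot: [-3.142, -0.0, -0.027]
force: [0.0, -0.3, 0.0]
width: 0.0584
```

Emit:
{"api": "play_rows", "payload": {"targets": [[[0, 0, -0.03, 0], [0, 0, -0.07, 0], [0, 0, -0.12, 0], [0, 0, -0.15, 0], [0, 0, -0.15, 0]]]}}

```text
t: 15.92
eef_pos: [0.4269, 0.3302, 0.345]
ee_rot: [-3.137, -0.003, -0.027]
force: [0.6, -0.1, 0.6]
width: 0.0876
```

```bash
cat >> h.py <<'E'
def jars(cam='top'):
    im,d,p=grab(cam); P=cloud(d,p); h=cv2.cvtColor(im,cv2.COLOR_RGB2HSV); H,S,V=[h[...,i].astype(int) for i in range(3)]
    ok=(d>0)&(P[...,2]>.026)&(P[...,2]<.06)&(P[...,0]>.3)&(P[...,0]<.68)&(P[...,1]<.2)
    for n,m in (('blue',(H>100)&(H<125)&(S>120)&(V>60)),('red',((H<6)|(H>174))&(S>120)&(V>60))):
        k,l,st,c=cv2.connectedComponentsWithStats((m&ok).astype(np.uint8))
        for i in range(1,k):
            if st[i,4]>12: r=rect(P,l==i); print(n,np.round(c[i]),r[1:],'z',round(float(np.median(P[l==i][:,2])),3))
    return im
E
python3 -c "
from h import *
print(arm.get_state()['t'],arm.get_state()['force'])
im,d,p=grab('wrist');P=cloud(d,p);h=cv2.cvtColor(im,cv2.COLOR_RGB2HSV);S,V=h[...,1],h[...,2]
v,u=np.mgrid[:400,:640]
m=(S<70)&(V>110)&(v<225)&(P[...,2]<.015)&(np.hypot(P[...,0]-.465,P[...,1]-.33)<.09)
print('lifter',rect(P,m),np.median(P[...,2][m]))
jars(); im=tray(c=(.608,.016),r=.09)[0]
cv2.imwrite('pics/t2.png',cv2.resize(im[90:260,180:480],None,fx=2.5,fy=2.5)[:,:,::-1])
plan([(.50,.10,.36,19.5),(.47,-.16,.35,62)])"
```

```text
15.925 [ 0.58999473 -0.14454711  0.56810084]
lifter ([[393.0, 304.0], [519.0, 300.0], [521.0, 351.0], [395.0, 355.0]], array([457., 328.]), array([ 51., 126.]), 88.4) 0.005002203218023055
blue [416. 164.] (array([ 599., -235.]), array([23., 23.]), 23.2) z 0.035
blue [448. 163.] (array([ 600., -331.]), array([23., 25.]), 18.9) z 0.034
blue [417. 193.] (array([ 510., -235.]), array([22., 24.]), 83.0) z 0.035
red [420. 220.] (array([ 429., -238.]), array([24., 24.]), 60.5) z 0.034
tray ([[549.0, 39.0], [578.0, -40.0], [671.0, -7.0], [643.0, 73.0]], array([610.,  16.]), array([99., 84.]), 19.6) z [-0.002  0.005  0.021] 840
at [ 0.4262  0.3294  0.3414 -1.5572]
[np.float64(0.08), np.float64(0.2273), np.float64(-0.0186), np.float64(-21.1)]
[np.float64(-0.1151), np.float64(0.2351), np.float64(0.01), -42.5]
```

View pics/t2.png

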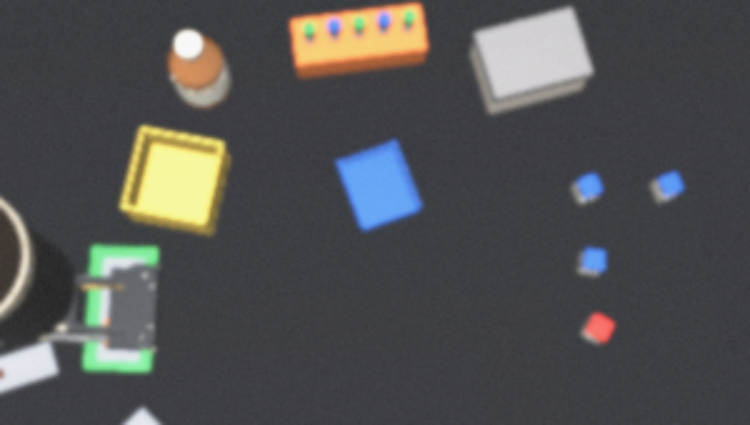

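The lifter is laid on the mat with its mid at (457,328), about 2 mm from the mat centre. The tray is open side up, centred at (610,16) mm with yaw 19.6°. The top crop shows 3 blue jars and 1 red. I'll go over the jars and look with the wrist camera.

```bash
python3 -c "
from h import *
plan([(.50,.08,.38,0),(.45,-.22,.38,0)])"
```

```text
at [ 0.4262  0.3294  0.3414 -1.5572]
[np.float64(0.0805), np.float64(0.2473), np.float64(-0.0386), np.float64(-1.6)]
[np.float64(-0.05), np.float64(0.3), np.float64(-0.0), 0]
```

Emit:
{"api": "play_rows", "payload": {"targets": [[[0.08, 0.247, -0.039, -1.6], [0.08, 0.247, -0.039, -1.6], [0.08, 0.247, -0.039, -1.6], [0.08, 0.247, -0.039, -1.6], [0.08, 0.247, -0.039, -1.6]]]}}

```text
t: 16.7
eef_pos: [0.5001, 0.0776, 0.3804]
ee_rot: [3.141, 0.001, -0.003]
force: [-0.1, 0.4, -0.6]
width: 0.0875
```

Emit:
{"api": "play_rows", "payload": {"targets": [[[-0.05, 0.3, 0, 0], [-0.05, 0.3, 0, 0], [-0.05, 0.3, 0, 0], [-0.05, 0.3, 0, 0], [-0.05, 0.3, 0, 0]]]}}

```text
t: 17.32
eef_pos: [0.4496, -0.2209, 0.3801]
ee_rot: [-3.141, 0.002, 0.001]
force: [1.0, -0.1, 1.0]
width: 0.0876
```

Emit:
{"api": "play_rows", "payload": {"targets": [[[0, 0, 0, 0], [0, 0, 0, 0]]], "grip": 105}}

```text
t: 17.58
eef_pos: [0.4501, -0.2192, 0.3801]
ee_rot: [-3.141, 0.002, 0.0]
force: [0.2, 0.7, 0.4]
width: 0.0732
```

```bash
python3 -c "
from h import *
s=arm.get_state(); print(s['eef_pos'],s['ee_rot'],s['width'])
jars('wrist'); print(); jars()
plan([(.511,-.235,.30,-7),(.511,-.235,.195,-7)])"
```

```text
[ 0.45009245 -0.21923055  0.38012041] [-3.14117828e+00  1.87271150e-03  9.32573547e-05] 0.07315340570774509
blue [420.  38.] (array([ 597., -321.]), array([23.,  4.]), 10.3) z 0.031
red [335. 199.] (array([ 428., -239.]), array([24., 24.]), 60.0) z 0.033

red [423. 220.] (array([ 431., -246.]), array([11., 15.]), 59.7) z 0.034
at [ 0.4504 -0.2184  0.3806  0.1282]
[np.float64(0.0605), np.float64(0.0167), np.float64(0.0806), np.float64(7.1)]
[np.float64(0.0), np.float64(-0.0), np.float64(0.105), 0]
```

```bash
python3 -c "
from h import *
im,d,p=grab('wrist','w5.png')
print([(np.round(r['xyz'],3),round(r['score'],2)) for r in finder.find_in('wrist','blue1')])"
```

```text
[(array([ 0.6  , -0.234,  0.039]), 0.83), (array([ 0.597, -0.322,  0.036]), 0.82), (array([ 0.514, -0.236,  0.032]), 0.74)]
```

View pics/w5.png

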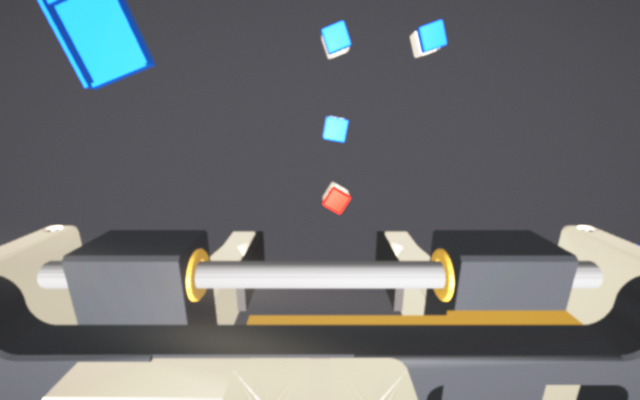

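All jars are still in place; exposure shifted the hue of the caps and tray. I'll widen the hue limits and measure again.

```bash
sed -i 's/(H>100)&(H<125)&(S>120)&(V>60)/(H>88)\&(H<125)\&(S>110)\&(V>60)/g' h.py; python3 -c "
from h import *
jars('wrist')"
```

```text
blue [336.  37.] (array([ 599., -236.]), array([24., 24.]), 20.3) z 0.034
blue [432.  36.] (array([ 600., -332.]), array([24., 25.]), 16.8) z 0.034
blue [336. 130.] (array([ 509., -236.]), array([24., 24.]), 81.1) z 0.034
red [336. 199.] (array([ 428., -238.]), array([24., 24.]), 59.3) z 0.033
```

```bash
python3 -c "
from h import *
plan([(.5095,-.2355,.28,-8),(.5095,-.2355,.195,-8),(.5095,-.2355,.30,-8),(.60,-.02,.30,15),(.635,.0245,.30,19.6)])"
```

```text
at [ 0.4505 -0.2183  0.3811  0.168 ]
[np.float64(0.0589), np.float64(0.0173), np.float64(0.1011), np.float64(8.2)]
[np.float64(0.0), np.float64(-0.0), np.float64(0.085), 0]
[np.float64(0.0), np.float64(-0.0), np.float64(-0.105), 0]
[np.float64(0.0596), np.float64(-0.226), np.float64(-0.0), -23]
[np.float64(0.0453), np.float64(-0.0339), np.float64(-0.0), -4.6]
```

Emit:
{"api": "play_rows", "payload": {"targets": [[[0.059, 0.017, 0.1, 8.2], [0.059, 0.017, 0.1, 8.2], [0.059, 0.017, 0.1, 8.2], [0.059, 0.017, 0.1, 8.2]]]}}

```text
t: 18.32
eef_pos: [0.5094, -0.2358, 0.2816]
ee_rot: [3.141, 0.0, -0.141]
force: [0.1, 0.2, 1.2]
width: 0.0517
```

Emit:
{"api": "play_rows", "payload": {"targets": [[[0, 0, 0.04, 0], [0, 0, 0.085, 0], [0, 0, 0.085, 0], [0, 0, 0.085, 0]]]}}

```text
t: 18.82
eef_pos: [0.5101, -0.2363, 0.1988]
ee_rot: [3.141, -0.003, -0.141]
force: [0.5, -0.1, -0.2]
width: 0.0515
```

Emit:
{"api": "play_rows", "payload": {"targets": [[[0, 0, 0, 0], [0, 0, 0, 0], [0, 0, 0, 0], [0, 0, 0, 0], [0, 0, 0, 0]]], "grip": 255, "newtons": 20}}

```text
t: 19.45
eef_pos: [0.5093, -0.2364, 0.1967]
ee_rot: [3.141, -0.0, -0.142]
force: [-1.0, 2.1, 6.9]
width: 0.024
```

Emit:
{"api": "play_rows", "payload": {"targets": [[[0, 0, -0.03, 0], [0, 0, -0.07, 0], [0, 0, -0.105, 0], [0, 0, -0.105, 0]]]}}

```text
t: 19.95
eef_pos: [0.51, -0.2365, 0.304]
ee_rot: [3.141, -0.005, -0.142]
force: [0.1, 0.1, -1.5]
width: 0.0239
```

Emit:
{"api": "play_rows", "payload": {"targets": [[[0.015, -0.05, 0, -6], [0.03, -0.1, 0, -12], [0.045, -0.15, 0, -18], [0.06, -0.2, 0, -23], [0.06, -0.226, 0, -23]]]}}

```text
t: 20.58
eef_pos: [0.6013, -0.0188, 0.2997]
ee_rot: [-3.141, 0.002, 0.262]
force: [-0.2, -0.2, -0.8]
width: 0.0237
```

Emit:
{"api": "play_rows", "payload": {"targets": [[[0.045, -0.034, 0, -4.6], [0.045, -0.034, 0, -4.6], [0.045, -0.034, 0, -4.6], [0.045, -0.034, 0, -4.6]]]}}

```text
t: 21.08
eef_pos: [0.6348, 0.0225, 0.3006]
ee_rot: [-3.141, 0.001, 0.338]
force: [1.0, -0.0, 0.5]
width: 0.024
```

```bash
python3 -c "
from h import *
s=arm.get_state(); print(s['t'],s['width'],s['force'])
im,P,b=tray(cam='wrist',c=(.61,.016),r=.1,save='w6.png')
plan([(.635,.0245,.202,19.6)])"
```

```text
21.075 0.023970205526471527 [ 0.99894471 -0.02156214  0.51227666]
tray ([[581.0, 53.0], [609.0, -27.0], [678.0, -3.0], [650.0, 77.0]], array([629.,  25.]), array([73., 85.]), 19.3) z [-0.     0.005  0.139] 5663
at [ 0.6348  0.0224  0.3009 19.389 ]
[np.float64(0.0009), np.float64(-0.0019), np.float64(0.0989), np.float64(-0.2)]
```

View pics/w6.png

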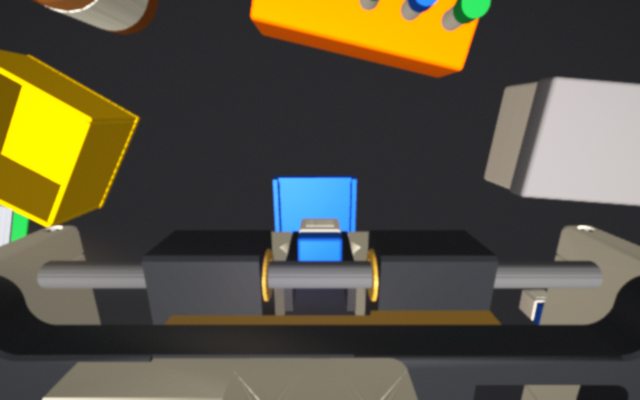

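```bash
python3 -c "
from h import *
for cam in ('wrist','top'):
    im,P,b=tray(cam=cam,c=(.615,.02),r=.09)
    print(cam,rect(P,b&(P[...,2]>.013)&(P[...,2]<.024)),'floor',rect(P,b&(P[...,2]>.001)&(P[...,2]<.008)))
"
```

```text
tray ([[581.0, 53.0], [609.0, -27.0], [678.0, -3.0], [649.0, 77.0]], array([629.,  25.]), array([73., 85.]), 19.5) z [-0.     0.005  0.139] 5659
wrist ([[589.0, 51.0], [615.0, -21.0], [662.0, -4.0], [637.0, 68.0]], array([626.,  23.]), array([51., 76.]), 19.8) floor ([[581.0, 52.0], [609.0, -27.0], [663.0, -8.0], [636.0, 71.0]], array([622.,  22.]), array([58., 84.]), 19.0)
tray ([[549.0, 41.0], [578.0, -41.0], [672.0, -7.0], [643.0, 74.0]], array([610.,  17.]), array([100.,  86.]), 19.5) z [-0.001  0.005  0.139] 840
top ([[552.0, 37.0], [579.0, -35.0], [662.0, -4.0], [636.0, 68.0]], array([607.,  16.]), array([89., 77.]), 20.0) floor ([[549.0, 40.0], [578.0, -40.0], [668.0, -8.0], [639.0, 73.0]], array([609.,  16.]), array([96., 86.]), 19.8)
```

```bash
python3 -c "
from h import *
plan([(.632,.0255,.202,19.7),(.632,.0255,.28,19.7),(.599,-.236,.28,20.5),(.599,-.236,.195,20.5)])"
```

```text
at [ 0.635   0.0225  0.3012 19.3935]
[np.float64(-0.0018), np.float64(-0.0038), np.float64(0.0992), np.float64(-0.3)]
[np.float64(0.0), np.float64(0.0), np.float64(-0.078), -0.0]
[np.float64(-0.1192), np.float64(0.2351), np.float64(-0.0), -0.8]
[np.float64(0.0), np.float64(0.0), np.float64(0.085), -0.0]
```

Emit:
{"api": "play_rows", "payload": {"targets": [[[-0.002, -0.004, 0.05, 0], [-0.002, -0.004, 0.08, 0], [-0.002, -0.004, 0.095, 0], [-0.002, -0.004, 0.099, 0], [-0.002, -0.004, 0.099, 0]]]}}

```text
t: 21.85
eef_pos: [0.6326, 0.0263, 0.203]
ee_rot: [3.141, -0.001, 0.34]
force: [-0.4, -0.9, 0.2]
width: 0.0239
```

Emit:
{"api": "play_rows", "payload": {"targets": [[[0, 0, 0, 0], [0, 0, 0, 0], [0, 0, 0, 0], [0, 0, 0, 0]]], "grip": 105}}

```text
t: 22.35
eef_pos: [0.6322, 0.0264, 0.2024]
ee_rot: [3.142, -0.0, 0.34]
force: [-0.7, -0.4, 0.5]
width: 0.051
```

Emit:
{"api": "play_rows", "payload": {"targets": [[[0, 0, -0.03, 0], [0, 0, -0.09, 0], [0, 0, -0.12, 0], [0, 0, -0.12, 0]]]}}

```text
t: 22.85
eef_pos: [0.6328, 0.0266, 0.3255]
ee_rot: [3.141, -0.006, 0.34]
force: [-0.3, -0.5, -1.2]
width: 0.0519
```

Emit:
{"api": "play_rows", "payload": {"targets": [[[-0.15, 0.2, 0, 0], [-0.15, 0.2, 0, 0], [-0.15, 0.2, 0, 0], [-0.15, 0.2, 0, 0], [-0.15, 0.2, 0, 0]]]}}

```text
t: 23.48
eef_pos: [0.5553, -0.2156, 0.321]
ee_rot: [-3.141, 0.002, 0.334]
force: [0.7, 0.9, -0.2]
width: 0.0516
```

```bash
python3 -c "
from h import *
print(arm.get_state()['force'])
jars('wrist');jars()
plan([(.599,-.236,.28,20.5),(.599,-.236,.195,20.5),(.599,-.236,.30,20.5),(.60,-.02,.30,19.7),(.607,.0165,.30,19.7)])"
```

```text
[ 0.70985421  0.92338361 -0.23023215]
blue [66. 14.] (array([631.,  24.]), array([21., 25.]), 20.6) z 0.038
blue [358. 159.] (array([ 599., -235.]), array([24., 24.]), 20.5) z 0.034
blue [451. 190.] (array([ 600., -331.]), array([23., 24.]), 19.2) z 0.034
red [300. 306.] (array([ 429., -238.]), array([24., 24.]), 59.4) z 0.034
blue [328. 153.] (array([633.,  26.]), array([24., 23.]), 14.4) z 0.038
red [423. 220.] (array([ 427., -243.]), array([13., 22.]), 63.9) z 0.035
at [ 0.5568 -0.2129  0.3213 19.3356]
[np.float64(0.0322), np.float64(0.0358), np.float64(0.0413), np.float64(-1.2)]
[np.float64(0.0), np.float64(0.0), np.float64(0.085), -0.0]
[np.float64(0.0), np.float64(0.0), np.float64(-0.105), -0.0]
[np.float64(0.0766), np.float64(-0.202), np.float64(-0.0), 0.8]
[np.float64(0.0189), np.float64(-0.032), np.float64(-0.0), -0.0]
```

Emit:
{"api": "play_rows", "payload": {"targets": [[[0.032, 0.036, 0.041, -1.2], [0.032, 0.036, 0.041, -1.2], [0.032, 0.036, 0.041, -1.2], [0.032, 0.036, 0.041, -1.2]]]}}

```text
t: 24.08
eef_pos: [0.5996, -0.2345, 0.2825]
ee_rot: [3.141, -0.002, 0.362]
force: [-0.5, 0.1, 1.3]
width: 0.0513
```

Emit:
{"api": "play_rows", "payload": {"targets": [[[0, 0, 0.04, 0], [0, 0, 0.085, 0], [0, 0, 0.085, 0], [0, 0, 0.085, 0]]]}}

```text
t: 24.58
eef_pos: [0.6003, -0.2353, 0.1987]
ee_rot: [3.14, -0.002, 0.362]
force: [0.4, 0.9, 1.6]
width: 0.0514
```

Emit:
{"api": "play_rows", "payload": {"targets": [[[0, 0, 0, 0], [0, 0, 0, 0], [0, 0, 0, 0], [0, 0, 0, 0], [0, 0, 0, 0]]], "grip": 255, "newtons": 20}}

```text
t: 25.2
eef_pos: [0.5996, -0.2355, 0.1967]
ee_rot: [3.141, -0.0, 0.361]
force: [-1.7, 0.5, 6.8]
width: 0.024
```

Emit:
{"api": "play_rows", "payload": {"targets": [[[0, 0, -0.03, 0], [0, 0, -0.07, 0], [0, 0, -0.105, 0], [0, 0, -0.105, 0]]]}}

```text
t: 25.7
eef_pos: [0.6004, -0.2357, 0.3044]
ee_rot: [3.139, -0.005, 0.361]
force: [0.1, 1.5, -0.7]
width: 0.0238
```

Emit:
{"api": "play_rows", "payload": {"targets": [[[0.02, -0.05, 0, 0.8], [0.04, -0.1, 0, 0.8], [0.06, -0.15, 0, 0.8], [0.08, -0.2, 0, 0.8], [0.095, -0.233, 0, 0.8]]]}}

```text
t: 26.32
eef_pos: [0.6057, 0.0182, 0.3002]
ee_rot: [-3.141, 0.001, 0.348]
force: [1.2, -0.6, -0.7]
width: 0.024
```

Emit:
{"api": "play_rows", "payload": {"targets": [[[0, 0, 0, 0], [0, 0, 0, 0], [0, 0, 0, 0]]]}}

```text
t: 26.7
eef_pos: [0.606, 0.0151, 0.3007]
ee_rot: [-3.142, 0.001, 0.345]
force: [0.7, -0.5, -0.8]
width: 0.0238
```

```bash
python3 -c "
from h import *
s=arm.get_state();print(s['width'],s['t'])
im,P,b=tray(cam='wrist',c=(.615,.02),r=.09)
print(rect(P,b&(P[...,2]>.013)&(P[...,2]<.024)))
print('held',rect(P,b&(P[...,2]>.12)&(P[...,2]<.17)))
plan([(.6065,.016,.202,19.7)])"
```

```text
0.02382151080841793 26.7
tray ([[553.0, 42.0], [582.0, -38.0], [664.0, -8.0], [635.0, 72.0]], array([608.,  17.]), array([87., 85.]), 19.6) z [-0.     0.005  0.139] 8253
([[561.0, 41.0], [587.0, -31.0], [662.0, -4.0], [636.0, 68.0]], array([612.,  18.]), array([80., 76.]), 19.6)
held ([[596.0, 36.0], [611.0, -6.0], [624.0, -2.0], [610.0, 40.0]], array([610.,  17.]), array([14., 44.]), 19.0)
at [6.06000e-01 1.50000e-02 3.00800e-01 1.97742e+01]
[np.float64(0.0008), np.float64(-0.0007), np.float64(0.0988), np.float64(0.1)]
```

Emit:
{"api": "play_rows", "payload": {"targets": [[[0, -0.001, 0.05, 0], [0, -0.001, 0.08, 0], [0, -0.001, 0.095, 0], [0, -0.001, 0.099, 0], [0, -0.001, 0.099, 0]]]}}

```text
t: 27.38
eef_pos: [0.6063, 0.0169, 0.203]
ee_rot: [3.141, -0.001, 0.346]
force: [0.0, 0.2, -1.1]
width: 0.0239
```

Emit:
{"api": "play_rows", "payload": {"targets": [[[0, 0, 0, 0], [0, 0, 0, 0], [0, 0, 0, 0], [0, 0, 0, 0]]], "grip": 105}}

```text
t: 27.88
eef_pos: [0.6059, 0.0171, 0.2024]
ee_rot: [3.142, -0.0, 0.347]
force: [0.2, -0.2, -0.3]
width: 0.0511
```

Emit:
{"api": "play_rows", "payload": {"targets": [[[0, 0, -0.03, 0], [0, 0, -0.09, 0], [0, 0, -0.12, 0], [0, 0, -0.12, 0]]]}}

```text
t: 28.38
eef_pos: [0.6065, 0.0172, 0.3254]
ee_rot: [3.141, -0.006, 0.347]
force: [0.3, -0.4, 0.1]
width: 0.0523
```

Emit:
{"api": "play_rows", "payload": {"targets": [[[-0.16, 0.25, 0, 0], [-0.16, 0.25, 0, 0], [-0.16, 0.25, 0, 0], [-0.16, 0.25, 0, 0], [-0.16, 0.25, 0, 0]]]}}

```text
t: 29.0
eef_pos: [0.5391, -0.2746, 0.3211]
ee_rot: [-3.141, 0.001, 0.345]
force: [1.6, 0.3, 0.4]
width: 0.0517
```

```bash
python3 -c "
from h import *
jars('wrist');jars()
plan([(.600,-.331,.28,19),(.600,-.331,.195,19),(.600,-.331,.30,19),(.60,-.08,.30,19.7),(.5815,.0075,.30,19.7)])"
```

```text
blue [12.  8.] (array([598.,  10.]), array([12., 25.]), 40.5) z 0.036
blue [401. 154.] (array([ 600., -332.]), array([23., 25.]), 19.9) z 0.034
blue [330. 157.] (array([620.,  21.]), array([52., 25.]), 20.7) z 0.038
at [ 0.5386 -0.2761  0.3207 19.6045]
[np.float64(0.0394), np.float64(0.0724), np.float64(0.0407), np.float64(0.6)]
[np.float64(0.0), np.float64(0.0), np.float64(0.085), 0]
[np.float64(0.0), np.float64(0.0), np.float64(-0.105), 0]
[np.float64(0.0817), np.float64(-0.2373), np.float64(-0.0), -0.7]
[np.float64(0.0121), np.float64(-0.0886), np.float64(-0.0), -0.0]
```

Emit:
{"api": "play_rows", "payload": {"targets": [[[0.039, 0.072, 0.041, 0.6], [0.039, 0.072, 0.041, 0.6], [0.039, 0.072, 0.041, 0.6], [0.039, 0.072, 0.041, 0.6]]]}}

```text
t: 29.6
eef_pos: [0.6011, -0.3263, 0.2804]
ee_rot: [-3.141, 0.001, 0.336]
force: [0.1, 0.7, 0.0]
width: 0.0515
```

Emit:
{"api": "play_rows", "payload": {"targets": [[[0, 0, 0.04, 0], [0, 0, 0.085, 0], [0, 0, 0.085, 0], [0, 0, 0.085, 0]]]}}

```text
t: 30.1
eef_pos: [0.6021, -0.3268, 0.1983]
ee_rot: [3.14, -0.002, 0.337]
force: [0.4, -0.3, 1.1]
width: 0.0514
```

Emit:
{"api": "play_rows", "payload": {"targets": [[[0, 0, 0, 0], [0, 0, 0, 0], [0, 0, 0, 0], [0, 0, 0, 0], [0, 0, 0, 0]]], "grip": 255, "newtons": 20}}

```text
t: 30.72
eef_pos: [0.6017, -0.327, 0.1969]
ee_rot: [3.141, -0.001, 0.336]
force: [-0.1, 0.8, 5.5]
width: 0.0239
```

Emit:
{"api": "play_rows", "payload": {"targets": [[[0, 0, -0.03, 0], [0, 0, -0.07, 0], [0, 0, -0.105, 0], [0, 0, -0.105, 0]]]}}

```text
t: 31.22
eef_pos: [0.6022, -0.3273, 0.3045]
ee_rot: [3.138, -0.004, 0.336]
force: [0.1, 0.6, -0.6]
width: 0.0237
```

Emit:
{"api": "play_rows", "payload": {"targets": [[[0.02, -0.06, 0, -0.7], [0.04, -0.12, 0, -0.7], [0.06, -0.18, 0, -0.7], [0.082, -0.237, 0, -0.7], [0.082, -0.237, 0, -0.7]]]}}

```text
t: 31.85
eef_pos: [0.6005, -0.0723, 0.3004]
ee_rot: [-3.141, 0.001, 0.353]
force: [0.6, -0.6, -0.3]
width: 0.0236
```

Emit:
{"api": "play_rows", "payload": {"targets": [[[0.006, -0.045, 0, 0], [0.012, -0.089, 0, 0], [0.012, -0.089, 0, 0], [0.012, -0.089, 0, 0]]]}}

```text
t: 32.35
eef_pos: [0.5814, 0.0111, 0.3006]
ee_rot: [-3.142, 0.001, 0.348]
force: [1.2, -0.6, -1.5]
width: 0.0235
```

```bash
python3 -c "
from h import *
s=arm.get_state();print(s['width'],s['t'])
im,P,b=tray(cam='wrist',c=(.615,.02),r=.09)
print(rect(P,b&(P[...,2]>.013)&(P[...,2]<.024)))
print('placed',rect(P,b&(P[...,2]>.03)&(P[...,2]<.045)))
plan([(.5815,.0075,.202,19.7)])"
```

```text
0.02345916641339121 32.35
tray ([[543.0, 38.0], [571.0, -42.0], [665.0, -8.0], [636.0, 72.0]], array([604.,  15.]), array([99., 85.]), 19.9) z [-0.     0.005  0.138] 9807
([[551.0, 37.0], [577.0, -35.0], [662.0, -4.0], [636.0, 68.0]], array([607.,  17.]), array([90., 76.]), 19.7)
placed ([[592.0, 23.0], [600.0, 1.0], [648.0, 18.0], [640.0, 41.0]], array([620.,  21.]), array([51., 24.]), 19.6)
at [5.81500e-01 1.07000e-02 3.00700e-01 1.99104e+01]
[np.float64(-0.0011), np.float64(0.003), np.float64(0.0987), np.float64(0.2)]
```

```bash
python3 -c "
from h import *
s=arm.get_state()
im,P,b=tray(cam='wrist',c=(.6,.02),r=.09)
q=P[b&(P[...,2]>.12)&(P[...,2]<.17)][:,:2]-s['eef_pos'][:2]; t=s['ee_rot'][2]
print(s['eef_pos'],'along',np.percentile(q@[np.cos(t),np.sin(t)],[3,50,97]))
plan([(.5845,.0085,.202,19.7)])"
```

```text
tray ([[543.0, 38.0], [571.0, -41.0], [665.0, -8.0], [636.0, 72.0]], array([604.,  15.]), array([99., 85.]), 19.8) z [-0.     0.005  0.138] 9806
[0.58153647 0.01071849 0.30065446] along [-0.00168222  0.00484604  0.00872369]
at [5.81600e-01 1.05000e-02 3.00700e-01 1.98819e+01]
[np.float64(0.0021), np.float64(0.0029), np.float64(0.0987), np.float64(0.2)]
```

Emit:
{"api": "play_rows", "payload": {"targets": [[[0.002, 0.003, 0.05, 0], [0.002, 0.003, 0.08, 0], [0.002, 0.003, 0.095, 0], [0.002, 0.003, 0.099, 0], [0.002, 0.003, 0.099, 0]]]}}

```text
t: 33.08
eef_pos: [0.5849, 0.0093, 0.2029]
ee_rot: [3.141, -0.001, 0.348]
force: [0.9, -0.6, 0.0]
width: 0.0239
```

Emit:
{"api": "play_rows", "payload": {"targets": [[[0, 0, 0, 0], [0, 0, 0, 0], [0, 0, 0, 0], [0, 0, 0, 0]]], "grip": 105}}

```text
t: 33.58
eef_pos: [0.5845, 0.0095, 0.2024]
ee_rot: [-3.142, -0.0, 0.348]
force: [-0.6, -0.2, 0.4]
width: 0.051
```

Emit:
{"api": "play_rows", "payload": {"targets": [[[0, 0, -0.03, 0], [0, 0, -0.09, 0], [0, 0, -0.12, 0], [0, 0, -0.12, 0]]]}}

```text
t: 34.08
eef_pos: [0.5851, 0.0097, 0.3253]
ee_rot: [3.141, -0.006, 0.349]
force: [0.3, 0.5, -0.5]
width: 0.0513
```

Emit:
{"api": "play_rows", "payload": {"targets": [[[-0.23, 0.15, 0, 20], [-0.23, 0.15, 0, 20], [-0.23, 0.15, 0, 20], [-0.23, 0.15, 0, 20], [-0.23, 0.15, 0, 20]]]}}

```text
t: 34.7
eef_pos: [0.4169, -0.2117, 0.3213]
ee_rot: [-3.141, 0.002, -0.003]
force: [0.1, -0.7, 0.3]
width: 0.0517
```

```bash
python3 -c "
from h import *
print(arm.get_state()['t']);jars('wrist');print();jars('scene')
im,P,b=tray(c=(.61,.02),r=.09,save='t3.png')
plan([(.428,-.238,.28,-30),(.428,-.238,.195,-30)])"
```

```text
34.7
blue [44.  6.] (array([573.,   4.]), array([10., 26.]), 4.2) z 0.037
red [347. 181.] (array([ 428., -239.]), array([24., 24.]), 59.5) z 0.033

blue [331. 232.] (array([583.,   8.]), array([25., 26.]), 25.4) z 0.038
blue [353. 239.] (array([633.,  26.]), array([24., 26.]), 19.0) z 0.039
blue [337. 247.] (array([618., -13.]), array([24., 18.]), 17.9) z 0.036
red [205. 263.] (array([ 429., -237.]), array([24., 28.]), 59.2) z 0.035
tray ([[573.0, 48.0], [605.0, -33.0], [673.0, -6.0], [642.0, 75.0]], array([623.,  21.]), array([73., 87.]), 21.2) z [-0.002  0.007  0.041] 355
at [ 0.4184 -0.2108  0.3216 -0.1851]
[np.float64(0.0097), np.float64(0.0272), np.float64(0.0416), np.float64(29.8)]
[np.float64(0.0), np.float64(-0.0), np.float64(0.085), 0]
```

```bash
python3 -c "
from h import *
im,d,p=grab('scene'); im=im[180:300,260:440]; cv2.imwrite('pics/s4.png',cv2.resize(im,None,fx=4,fy=4)[:,:,::-1])"
```

```text
(no output)
```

View pics/s4.png

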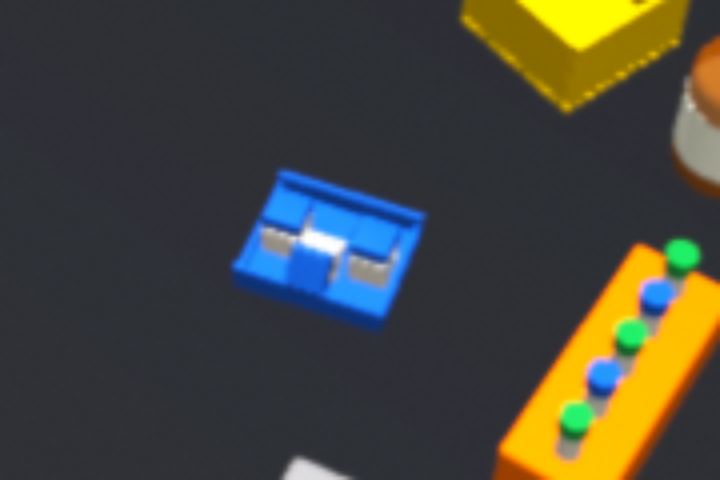

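One jar in the tray was knocked onto its side, cap toward −y, at crop (315,262), but it is still inside the pocket, so I'll check it later from above. Now I take the red jar.

Emit:
{"api": "play_rows", "payload": {"targets": [[[0.01, 0.028, 0.041, 29.8], [0.01, 0.028, 0.041, 29.8], [0.01, 0.028, 0.041, 29.8], [0.01, 0.028, 0.041, 29.8], [0.01, 0.028, 0.041, 29.8]]]}}

```text
t: 35.52
eef_pos: [0.4298, -0.2375, 0.281]
ee_rot: [3.142, 0.0, -0.517]
force: [0.6, -0.3, 0.5]
width: 0.0517
```

Emit:
{"api": "play_rows", "payload": {"targets": [[[0, 0, 0.04, 0], [0, 0, 0.085, 0], [0, 0, 0.085, 0], [0, 0, 0.085, 0]]]}}

```text
t: 36.02
eef_pos: [0.4302, -0.238, 0.1973]
ee_rot: [3.142, -0.001, -0.519]
force: [0.8, 0.2, 0.4]
width: 0.0514
```

Emit:
{"api": "play_rows", "payload": {"targets": [[[0, 0, 0, 0], [0, 0, 0, 0], [0, 0, 0, 0], [0, 0, 0, 0], [0, 0, 0, 0]]], "grip": 255, "newtons": 20}}

```text
t: 36.65
eef_pos: [0.4297, -0.2381, 0.1967]
ee_rot: [-3.141, -0.001, -0.521]
force: [-0.5, 1.8, 7.5]
width: 0.0238
```

Emit:
{"api": "play_rows", "payload": {"targets": [[[0, 0, -0.04, 0], [0, 0, -0.1, 0], [0, 0, -0.15, 0], [0, 0, -0.15, 0]]]}}

```text
t: 37.15
eef_pos: [0.4304, -0.2383, 0.3505]
ee_rot: [-3.139, -0.008, -0.52]
force: [0.9, -0.1, -0.6]
width: 0.0238
```

```bash
python3 -c "
from h import *
s=arm.get_state(); print(s['width'],s['t'])
plan([(.47,.03,.345,-20),(.52,.22,.345,-11.5),(.609,.259,.345,-11.5),(.609,.259,.25,-11.5)])"
```

```text
0.023841969682320285 37.15
at [  0.4304  -0.2383   0.3505 -29.8166]
[np.float64(-0.0991), np.float64(-0.2525), np.float64(0.0055), np.float64(-9.8)]
[np.float64(-0.018), np.float64(-0.1956), np.float64(-0.0), -8.5]
[np.float64(0.0794), np.float64(-0.056), np.float64(-0.0), -0.0]
[np.float64(0.0), np.float64(-0.0), np.float64(0.095), -0.0]
```

Emit:
{"api": "play_rows", "payload": {"targets": [[[-0.02, -0.05, 0, -2], [-0.04, -0.1, 0, -4], [-0.06, -0.15, 0, -6], [-0.08, -0.2, 0.005, -8], [-0.099, -0.252, 0.005, -9.8]]]}}

```text
t: 37.78
eef_pos: [0.4684, 0.0314, 0.3402]
ee_rot: [3.141, 0.001, -0.349]
force: [1.1, -0.2, 0.7]
width: 0.0239
```

Emit:
{"api": "play_rows", "payload": {"targets": [[[-0.005, -0.05, 0, -2], [-0.009, -0.1, 0, -4], [-0.013, -0.15, 0, -6], [-0.018, -0.196, 0, -8.5], [-0.018, -0.196, 0, -8.5]]]}}

```text
t: 38.4
eef_pos: [0.5196, 0.2228, 0.3396]
ee_rot: [3.14, 0.001, -0.198]
force: [0.1, -0.7, -0.8]
width: 0.0242
```

Emit:
{"api": "play_rows", "payload": {"targets": [[[0.04, -0.028, 0, 0], [0.079, -0.056, 0, 0], [0.079, -0.056, 0, 0], [0.079, -0.056, 0, 0]]]}}

```text
t: 38.9
eef_pos: [0.6074, 0.2584, 0.3398]
ee_rot: [3.14, 0.002, -0.203]
force: [0.1, -0.2, -0.9]
width: 0.0242
```

```bash
python3 -c "
from h import *
s=arm.get_state(); print(s['width'],s['t'])
im,d,p=grab('wrist'); P=cloud(d,p); h=cv2.cvtColor(im,cv2.COLOR_RGB2HSV); H,S,V=[h[...,i].astype(int) for i in range(3)]
print('bin',rect(P,(H>20)&(H<35)&(S>130)&(P[...,2]>.05)&(P[...,2]<.068)&(np.hypot(P[...,0]-.61,P[...,1]-.26)<.1)))
plan([(.609,.259,.246,-11.5)])"
```

```text
0.024157020321225135 38.9
bin ([[564.0, 217.0], [647.0, 200.0], [668.0, 298.0], [585.0, 316.0]], array([616., 258.]), array([100.,  85.]), 78.1)
at [  0.6072   0.2584   0.3404 -11.5836]
[np.float64(0.0017), np.float64(-0.001), np.float64(0.0944), np.float64(-0.1)]
```

Emit:
{"api": "play_rows", "payload": {"targets": [[[0.002, -0.001, 0.04, 0], [0.002, -0.001, 0.08, 0], [0.002, -0.001, 0.095, 0], [0.002, -0.001, 0.095, 0]]]}}

```text
t: 39.45
eef_pos: [0.6096, 0.2594, 0.2461]
ee_rot: [3.14, 0.001, -0.201]
force: [0.3, 0.1, 0.2]
width: 0.0239
```

Emit:
{"api": "play_rows", "payload": {"targets": [[[0, 0, 0, 0], [0, 0, 0, 0], [0, 0, 0, 0], [0, 0, 0, 0]]], "grip": 105}}

```text
t: 39.95
eef_pos: [0.6101, 0.2598, 0.2466]
ee_rot: [-3.141, -0.0, -0.201]
force: [-0.5, 0.9, 0.5]
width: 0.0509
```

Emit:
{"api": "play_rows", "payload": {"targets": [[[0, 0, -0.05, 0], [0, 0, -0.1, 0], [0, 0, -0.15, 0], [0, 0, -0.15, 0]]]}}

```text
t: 40.45
eef_pos: [0.6108, 0.2601, 0.4016]
ee_rot: [-3.136, -0.006, -0.201]
force: [-0.5, 0.1, -0.7]
width: 0.0514
```

Emit:
{"api": "play_rows", "payload": {"targets": [[[-0.12, 0.06, 0, 0], [-0.12, 0.06, 0, 0], [-0.12, 0.06, 0, 0], [-0.12, 0.06, 0, 0]]]}}

```text
t: 40.95
eef_pos: [0.48, 0.2249, 0.3966]
ee_rot: [-3.141, -0.001, -0.201]
force: [0.9, 0.1, 0.3]
width: 0.0514
```

Emit:
{"api": "play_rows", "payload": {"targets": [[[0.02, 0.24, 0, 0], [0.02, 0.24, 0, 0], [0.02, 0.24, 0, 0], [0.02, 0.24, 0, 0], [0.02, 0.24, 0, 0]]]}}

```text
t: 41.58
eef_pos: [0.4525, -0.0169, 0.396]
ee_rot: [3.141, 0.0, -0.206]
force: [0.6, 0.9, -0.2]
width: 0.0513
```

```bash
python3 -c "
from h import *
s=arm.get_state(); print(s['width'],s['t'],s['eef_pos'])
jars('wrist');print();jars();print();jars('scene')
im,d,p=grab('wrist'); cv2.imwrite('pics/w7.png',im[:,:,::-1])
for c in ('scene','top','wrist'):
  grab(c); print(c,[(np.round(r['xyz'],3).tolist(),round(r['score'],2)) for q in ('blue1','red1') for r in finder.find_in(c,q)])"
```

```text
0.05131662484110994 41.575 [ 0.45248068 -0.0168734   0.3960012 ]
blue [242.  19.] (array([632.,  25.]), array([24., 24.]), 19.9) z 0.038
blue [282.  29.] (array([616., -13.]), array([24., 20.]), 21.3) z 0.038
blue [271.  68.] (array([582.,   7.]), array([24., 24.]), 19.9) z 0.038


blue [331. 232.] (array([584.,   8.]), array([25., 24.]), 25.2) z 0.039
blue [353. 239.] (array([633.,  25.]), array([25., 26.]), 19.0) z 0.039
blue [336. 246.] (array([618., -15.]), array([24., 17.]), 19.5) z 0.037
scene [([0.587, 0.002, 0.038], 0.75), ([0.634, 0.014, 0.037], 0.72), ([0.617, -0.01, 0.027], 0.65), ([0.453, 0.324, 0.005], 0.45), ([0.752, 0.215, 0.076], 0.4), ([0.764, -0.18, 0.062], 0.2), ([0.618, 0.284, 0.03], 0.49)]
top [([0.617, 0.285, 0.031], 0.6), ([0.726, 0.221, 0.085], 0.59)]
wrist [([0.614, -0.006, 0.034], 0.75), ([0.579, 0.012, 0.04], 0.74), ([0.632, 0.025, 0.036], 0.59), ([0.616, 0.275, 0.027], 0.62)]
```

View pics/w7.png

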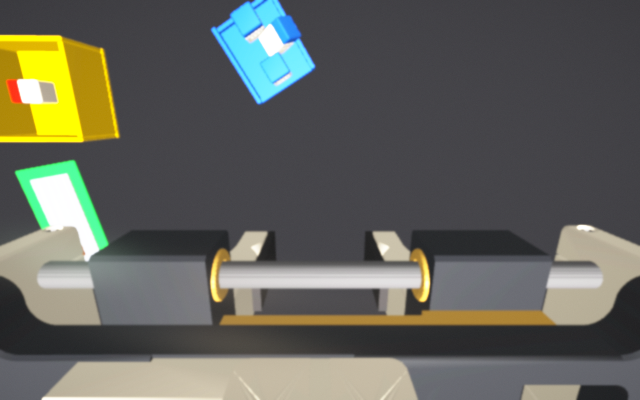

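Red lies in the bin at (32,92). The fallen blue jar rests in the tray at (275,35), with its cap leaning on the −y wall. I'll measure its bottom-centre pose in the tray frame.

```bash
python3 -c "
from h import *
for cam in ('wrist','scene'):
    im,d,p=grab(cam); P=cloud(d,p); h=cv2.cvtColor(im,cv2.COLOR_RGB2HSV); S=h[...,1].astype(int)
    a=np.radians(19.7); Q=P-[.607,.0167,0]; X=Q[...,0]*np.cos(a)+Q[...,1]*np.sin(a); Y=-Q[...,0]*np.sin(a)+Q[...,1]*np.cos(a); Z=P[...,2]
    m=(abs(X)<11)&(d>0) if 0 else (abs(X)<.010)&(abs(Y)<.055)&(d>0)
    for y0 in range(-50,45,5):
        k=m&(Y*1000>=y0)&(Y*1000<y0+5)
        if k.sum()>2: print(cam,y0,k.sum(),np.round(np.percentile(Z[k]*1000,[10,50,90])),'sat',int(np.median(S[k])))
"
```

```text
wrist -50 83 [-1. -0.  1.] sat 18
wrist -45 59 [-1.  1. 27.] sat 172
wrist -40 94 [27. 31. 33.] sat 210
wrist -35 100 [34. 37. 40.] sat 208
wrist -30 109 [41. 42. 43.] sat 192
wrist -25 107 [37. 39. 41.] sat 197
wrist -20 102 [33. 35. 37.] sat 0
wrist -15 101 [30. 32. 33.] sat 0
wrist -10 91 [27. 28. 30.] sat 0
wrist -5 75 [ 4. 25. 26.] sat 0
wrist 0 71 [3. 4. 5.] sat 148
wrist 5 69 [3. 4. 5.] sat 151
wrist 10 73 [3. 4. 5.] sat 151
wrist 15 81 [3. 4. 5.] sat 151
wrist 20 82 [3. 4. 5.] sat 152
wrist 25 84 [3. 4. 5.] sat 153
wrist 30 114 [ 3.  5. 18.] sat 169
wrist 35 48 [17. 18. 19.] sat 162
wrist 40 67 [-1. -0.  1.] sat 80
scene -50 13 [-1.  2.  4.] sat 37
scene -45 21 [-0.  1. 29.] sat 42
scene -40 78 [ 2. 17. 33.] sat 227
scene -35 32 [34. 38. 43.] sat 230
scene -30 21 [40. 43. 45.] sat 216
scene -25 9 [40. 41. 44.] sat 57
scene -20 8 [27. 37. 38.] sat 3
scene -15 7 [33. 35. 36.] sat 2
scene -10 8 [29. 30. 32.] sat 2
scene -5 5 [26. 27. 30.] sat 12
scene 10 4 [4. 6. 7.] sat 79
scene 15 15 [4. 5. 7.] sat 211
scene 20 14 [4. 6. 8.] sat 219
scene 25 14 [4. 6. 7.] sat 219
scene 30 30 [ 4. 11. 19.] sat 226
scene 35 22 [ 7. 17. 19.] sat 224
```

The leaning jar's bottom centre is at about (0, −8, +3) mm in the tray frame. That is well within limits, and it hasn't moved across several looks. Another push would only add risk, so I'm handing in.

```bash
python3 -c "
from h import *
im,d,p=grab('wrist'); print([(np.round(r['xyz'],3).tolist(),round(r['score'],2)) for r in finder.find_in('wrist','lifter')])
s=arm.get_state(); print(s['t'],s['force'],abs(s['qd']).max()); print(job_done())"
```

```text
[([0.483, 0.325, 0.004], 0.93)]
42.425 [ 1.17413152 -0.44010146  0.05748384] 0.0013596200742940021
the job is handed in; nothing more can be done
None
```

I handed the job in at 42 s; no verdict is reported. By my last checks every end condition is met, but one blue jar in the tray has fallen over.

- **Tray:** I slid the middle-sized lifter under the robot-side notched end, tilted the tray up and tipped it over. It lies open side up, centred at about (0.607, 0.017) m. The fingers were never used to push it.
- **Lifter:** it lies flat on the mat. Its blade's middle was about 2 mm from the mat's centre just after release. The last look still found it there, but only partly in view.
- **Blue jars:** all three I could see are in the tray. Two stand upright.
- **Fallen blue jar:** the middle jar was knocked over after I placed it, around when I set down the third. I don't know whether that was the announced knock or my own contact. It leans with its cap on the -y wall. Its bottom centre is at about (0, -8, +3) mm in the tray frame, well within limits, and it did not move between looks, so I left it.
- **Red jar:** the only one found lies on its side in the bin.
- **Not measured:** I did not measure the bottle or tip box again at the end. The arm stayed clear of them and of the rack.

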